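Get the small beaker out from behind the bottles and seat it in the heating block

ROBOT

A 6-joint arm with a two-finger parallel gripper is mounted at the origin on a cart in front of the work surface, level with it; the furniture and walls round the work are solid. World frame = base frame: x ahead of the robot, y to its left, z up, the work surface at z = 0. Lengths are in mm, angles in rad, forces in N, time in s.
With the tool pointing down it reaches from about 275 to 750 mm from the base axis. Payload 10.2 kg.
Tool frame: the origin (TCP) lies at the very end of the fingers, on their centre line; the grasp point (between the pads) lies 19 mm behind it; y points along the fingers, x is the direction in which the jaws open and shut, and the axes are right-handed (so a half turn about y gives the same grasp; the last joint's range is limited). The gripper opens to 85 mm and grips with 20 to 120 N. Pads are 22 mm wide; open, the fingers measure 114 mm over their backs; the gripper's body (76 mm by 85 mm) begins 54 mm behind the grasp point. The pads swing forward as they close: fully open they stand 13 mm farther back than shut.
Start: joints at [-1.354, 0.313, 1.498, -0, 1.331, -0.223], TCP at [223.512, -475.051, 231.294] pointing down, gripper open.
Joint ranges: [-2.94, 2.94], [-0.97, 2.17], [0.19, 2.56], [-1.23, 4.37], [0.02, 3.11], [-2.88, 2.88]. Speed limits (rad/s): [2.39, 2.39, 3.01, 3.14, 3.14, 3.14].

INTERFACE

Orientations are given as a unit quaternion [w, x, y, z].
In Python, from rig import telemetry, imaging, ctrl gives the robot as it stands.
- The arm moves only by the shell command python3 -m handwheel 'ROWS' [FORCE]. ROWS is JSON, a list of rows, each an object with "delta_pos": the shift along the tool's x, y, z in cm, a list of three; "twist": the turn, a rotation vector about the tool's x, y, z in rad, a list of three; "jaw": the opening, from 0 (shut) to 1 (fully open). A call has exactly 10 rows; each row is the pose to reach, as a shift and turn from the pose commanded when the call began, along the tool's axes at that moment; what a row does not reach only later rows make up. A row lasts 1/12 s, in which the tool goes at most 41.7 mm and 7.16 degrees, less where a joint would pass 70% of its speed; a pose out of reach is approached as far as the arm can. A call with a gripper value outside its range is refused whole. The fingers move at their own pace and stop on an object; FORCE is the grip in N (left out, the last holds). Time passes only in rows, so rows that repeat a pose let the fingers close, or fill a call up. It gives the time, the measured TCP pose, the force and the opening at its end, in the units of the state.
- telemetry.sense(): the state, without advancing time (a new reading comes with each control period).
- imaging.capture(name): name is "side" or "top" or "wrist"; returns a dict with "frame" (384x512x3 uint8, red, green, blue), "z_map" (384x512 float32, mm along the optical axis (not along the pixel's ray), 0 where there is no reading), "fx", "fy", "cx", "cy" (pixels), "rvec" (rotation vector, rad) and "tvec" (3), from world to camera coordinates, as OpenCV has them. Camera axes: x right, y down, z forward; pixel columns grow to the right and rows downward; lengths in mm; the calibration is good to about 2 mm. The wrist camera is an equidistant fisheye: a pixel r from the principal point sees the ray r / f radians off the axis. A picture is of the moment at which its call begins.
- ctrl.finish_job(): hands the job in, once; it reports no verdict.
The state is a dict: "time_s": time; "joints": joint angles; "dq": joint speeds; "tau": joint torques, N m; "eef_pos": TCP position; "ee_rot": TCP orientation; "force": force on the tool from outside, world axes, zero at the start; "wrist_torque": the same for the moment, N m; "grip_width": opening from 0.0 (shut) to 1.0 (fully open).
Only numpy, scipy, OpenCV 4.12 (cv2) and the standard library are available. Lean on these libraries where they do the work, as an engineer would, in place of code of your own. Each camera call takes 0.05 s, during which the arm holds its last target.

TASK

The small glass beaker is needed in the well of the aluminium heating block on the hotplate stirrer, but in the grey caddy it stands hemmed in behind three bottles. First stand all three bottles in the teal spill tray, then seat the beaker upright in the well of the block while the bottles wait in the tray, and then put each bottle back upright in the very compartment of the caddy it came from. Let nothing tip over on the way.

Things in the scene. Friction and masses are not known exactly. Their poses are not given: they have to be found in the camera images.
- amber_bottle: brown glass bottle, 60 mm in diameter, 133 mm tall, about 0.32 kg, with a blue screw cap (39 mm in diameter, 114 to 133 mm above the underside; the shoulder ends at 115 mm). Starts in the caddy's front middle compartment. Origin: centre of the underside; z up along its axis.
- square_bottle: white square plastic bottle with a label, 50 x 50 mm, 103 mm tall, 0.13 kg, with a blue screw cap (39 mm in diameter, 83 to 103 mm above the underside; the shoulder ends at 78 mm). Starts in one of the two outer rear compartments of the caddy. Origin: centre of the underside; z up, x and y square to its sides.
- round_bottle: plain white round plastic bottle without label, 46 mm in diameter, 104 mm tall, 0.07 kg, with a white cap (34 mm in diameter, 90 to 104 mm above the underside; the shoulder ends at 90 mm). Starts in the other outer rear compartment of the caddy. Origin: centre of the underside; z up along its axis.
- beaker: small clear glass beaker, 42 mm in diameter at the rim, 38 mm at the foot, 46 mm tall, about 0.02 kg, hollow and empty. Starts in the caddy's rear middle compartment, between and behind the three taller bottles. Origin: centre of the underside; z up along its axis.
- caddy: grey divided caddy, fixed, 144 (x) x 190 mm (y), walls 4 mm thick, 20 mm high, floor 4 mm thick. Origin: centre of the underside; x points to its rear, away from the robot. Compartment centres (x, y), sizes in mm: front middle (-32, 0), 72 x 72; rear middle (38, 0), 60 x 54; outer rear (38, 61) and (38, -61), 60 x 60. The outer front ones hold vials (57 mm high) and stir bars, fixed there.
- spill_tray: shallow teal plastic tray, 269 mm (its x) x 189 mm (its y), rim 20 mm high, fixed to the bench; its flat floor, about 220 x 130 mm, lies 2 to 4 mm above the bench. Origin: centre of the underside. It stands to the left or to the right of the caddy.
- stirrer: white hotplate stirrer, 235 mm deep (x) x 150 mm wide (y), fixed to the bench on the other side of the caddy from the tray; two black knobs on its front. On its white plate sits a square aluminium heating block, 96 x 96 mm, whose top is 121 mm above the bench. Origin: centre of the underside; x points from its front to its rear.
- well (a point): centre of the floor of the round well in the heating block, 107 mm above the bench: the well is 52 mm in diameter and 14 mm deep and open upward; its mouth is chamfered by 2 mm. The seated beaker's foot rests here.
Things that resemble listed ones, but are neither listed nor needed, are in the scene too. Leave any green, purple or yellow look-alike of the round_bottle alone.

How it is judged (in metres and radians):
On the way, in this order (a step that is already met when the one before it is completed fails the run):
1. all three bottles stand upright and let go in the spill tray, the beaker still in its compartment (x of amber_bottle in the frame of spill_tray between -0.115 and 0.115 m and y of amber_bottle in the frame of spill_tray between -0.075 and 0.075 m and height (world z) of each of amber_bottle, square_bottle, round_bottle below 0.012 m and angle between each of amber_bottle, square_bottle, round_bottle's own z axis and vertical below 0.12 rad and contact force between the fingers and amber_bottle below 0.05 N and x of square_bottle in the frame of spill_tray between -0.115 and 0.115 m and y of square_bottle in the frame of spill_tray between -0.075 and 0.075 m and contact force between the fingers and square_bottle below 0.05 N and x of round_bottle in the frame of spill_tray between -0.115 and 0.115 m and y of round_bottle in the frame of spill_tray between -0.075 and 0.075 m and contact force between the fingers and round_bottle below 0.05 N and distance of beaker from where it was at the start of the episode below 0.02 m), for 0.2 s.
2. the beaker sits upright in the well of the heating block and is let go, the three bottles still in the tray (x of amber_bottle in the frame of spill_tray between -0.115 and 0.115 m and y of amber_bottle in the frame of spill_tray between -0.075 and 0.075 m and height (world z) of each of amber_bottle, square_bottle, round_bottle below 0.012 m and angle between each of amber_bottle, square_bottle, round_bottle, beaker's own z axis and vertical below 0.12 rad and contact force between the fingers and amber_bottle below 0.05 N and x of square_bottle in the frame of spill_tray between -0.115 and 0.115 m and y of square_bottle in the frame of spill_tray between -0.075 and 0.075 m and contact force between the fingers and square_bottle below 0.05 N and x of round_bottle in the frame of spill_tray between -0.115 and 0.115 m and y of round_bottle in the frame of spill_tray between -0.075 and 0.075 m and contact force between the fingers and round_bottle below 0.05 N and horizontal distance between beaker and well below 0.01 m and z of beaker in the frame of well below 0.004 m and contact force between the fingers and beaker below 0.05 N), for 0.2 s.
At the end, for the whole second after the job is handed in: Each of the three bottles stands upright (within 0.12 rad) in the compartment it came from, within 20 mm of where it stood at the start; the beaker stands upright on the floor of the heating block's well (within 10 mm of its centre, foot less than 4 mm above the floor); all let go and at rest (distance of each of amber_bottle, square_bottle, round_bottle from where it was at the start of the episode below 0.02 m and angle between each of amber_bottle, square_bottle, round_bottle, beaker's own z axis and vertical below 0.12 rad and horizontal distance between beaker and well below 0.01 m and z of beaker in the frame of well below 0.004 m and linear speed of each of amber_bottle, square_bottle, round_bottle, beaker below 0.02 m/s and contact force between the fingers and amber_bottle below 0.05 N and contact force between the fingers and square_bottle below 0.05 N and contact force between the fingers and round_bottle below 0.05 N and contact force between the fingers and beaker below 0.05 N); the robot touches nothing.
It fails at once if a bottle or the beaker tipped over (leaning more than 0.6 rad) (angle between any of amber_bottle, square_bottle, round_bottle, beaker's own z axis and vertical above 0.6 rad).
It also fails if it takes over 131 s, if anything falls off the work surface, if the arm or the gripper's body presses on something with over 40 N, if the wrist force passes 120 N, or if a joint passes its speed limit or range.

## Working session

There is one attempt and no reset: what is moved stays moved. The work goes in short steps, Python scripts to look and compute and a shell command to move; the robot and the scene stay as the last step left them, time stands still between calls to the robot, and variables do not carry over. Pictures are saved under pics/ and viewed, and the job is handed in when it is done.

```bash
ls; mkdir -p pics
cat > h.py <<'E'
import numpy as np, cv2
from rig import telemetry, imaging, ctrl
def cap(n,save=None):
    d=imaging.capture(n)
    if save: cv2.imwrite('pics/'+save,d['frame'][:,:,::-1])
    return d
def pts(d):
    R=cv2.Rodrigues(np.array(d['rvec'],float))[0]; t=np.array(d['tvec'],float)
    v,u=np.mgrid[0:384,0:512]; z=d['z_map'].astype(float)
    P=np.stack([(u-d['cx'])/d['fx']*z,(v-d['cy'])/d['fy']*z,z],-1)
    W=(P-t)@R
    W[z==0]=np.nan
    return W
def Rt(q):
    w,x,y,z=q
    from scipy.spatial.transform import Rotation as r
    return r.from_quat([x,y,z,w])
def st():
    s=telemetry.sense()
    R=Rt(s['ee_rot']).as_matrix()
    print(round(s['time_s'],2),np.round(s['eef_pos'],1),'\n',np.round(R,3),'\nj',np.round(s['joints'],3),'F',np.round(s['force'],1),'g',round(s['grip_width'],3))
    return s,R
E
python3 - <<'E'
from h import *
st()
for n in ('side','top','wrist'):
    d=cap(n,n+'0.png'); np.savez(n+'0.npz',**d)
    print(n,d['fx'],d['fy'],d['cx'],d['cy'],d['rvec'],d['tvec'])
E
```

```text
pics
0.0 [ 223.4 -474.8  230.7] 
 [[ 0.426 -0.     0.905]
 [-0.905  0.001  0.426]
 [-0.001 -1.     0.   ]] 
j [-1.354  0.313  1.498 -0.     1.331 -0.223] F [-0.1 -0.3  0.5] g 1.0
side 382.1209227706917 382.1209227706917 243.73973523837742 193.8730307381365 [ 0.05117115 -2.75753087  1.44938211] [ 490.84777791  114.66082971 1065.33986157]
top 472.80607793644504 472.80607793644504 253.63135104350476 186.52419837673025 [ 2.13816056 -2.06517488  0.22424024] [ -83.03469228  497.34605282 1404.6208234 ]
wrist 297.3186396354542 297.3186396354542 252.74629299096884 190.20650108867295 [-2.42331592  1.53719678  0.24253604] [-523.23174403  -38.98327925  378.91384011]
```

View images.

View pics/side0.png

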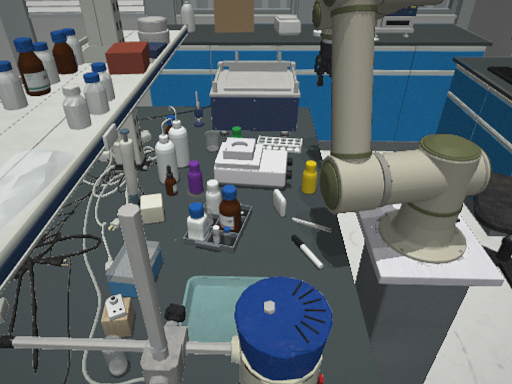

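View pics/top0.png

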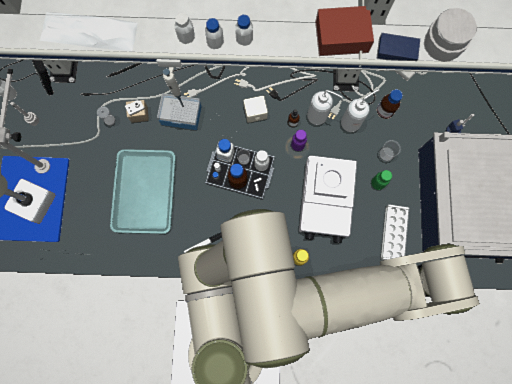

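View pics/wrist0.png

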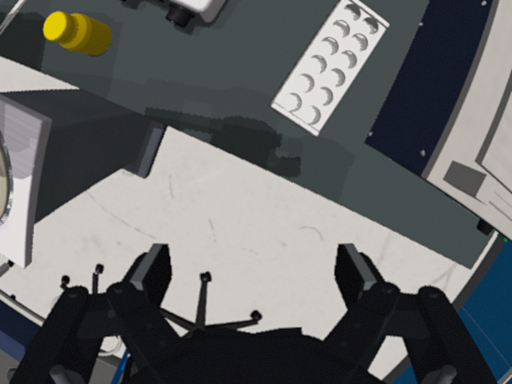

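Run:
```python
from h import *
d=dict(np.load('top0.npz'))
f=d['frame'];W=pts(d);np.save('W.npy',W)
c=f[120:260,100:360]
cv2.imwrite('pics/c1.png',cv2.resize(c,None,fx=3,fy=3,interpolation=cv2.INTER_CUBIC)[:,:,::-1])
for u,v in [(224,145),(236,172),(262,157),(244,158),(145,190),(332,178),(300,140),(302,257),(384,180),(100,250),(200,215),(290,220)]:
    print(u,v,np.round(W[v,u]),f[v,u])
d=dict(np.load('side0.npz'));f=d['frame']
cv2.imwrite('pics/c2.png',cv2.resize(f[110:270,140:340],None,fx=3.5,fy=3.5,interpolation=cv2.INTER_CUBIC)[:,:,::-1])
```

```text
224 145 [615.  28. 104.] [ 48 107 199]
236 172 [524. -13. 133.] [ 55 111 203]
262 157 [580. -88. 106.] [236 236 237]
244 158 [605. -31.   4.] [121 121 124]
145 190 [487. 280.   9.] [143 183 181]
332 178 [ 522. -299.  109.] [236 236 236]
300 140 [ 643. -203.   92.] [56 28 74]
302 257 [ 286. -213.  105.] [236 235 102]
384 180 [ 523. -456.  100.] [25 70 35]
100 250 [293. 406.   2.] [78 86 89]
200 215 [414. 101.  -0.] [81 90 92]
290 220 [ 409. -184.   -5.] [80 87 90]
```

View pics/c1.png

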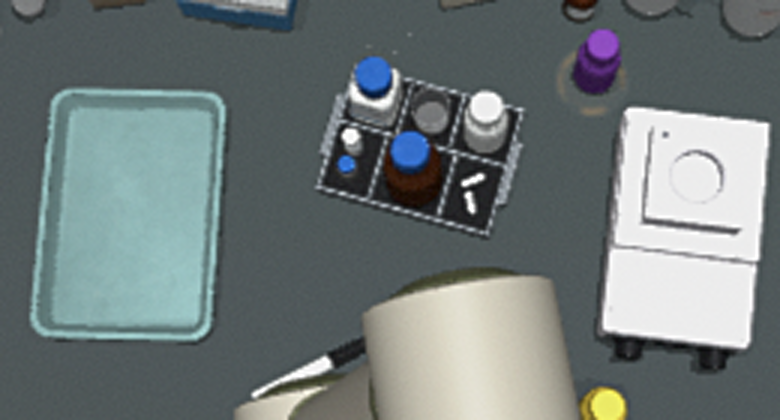

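View pics/c2.png

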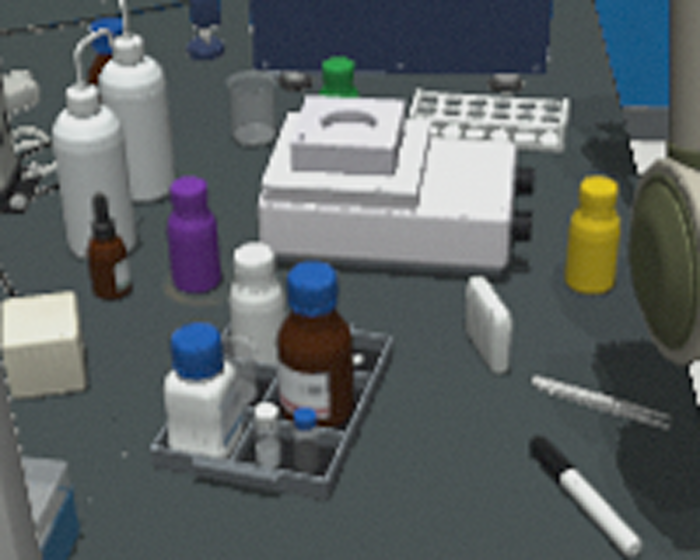

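```bash
cat >> h.py <<'E'
def ray(d,u,v,z):
    R=cv2.Rodrigues(np.array(d['rvec'],float))[0]; t=np.array(d['tvec'],float)
    r=R.T@np.array([(u-d['cx'])/d['fx'],(v-d['cy'])/d['fy'],1.]); c=-R.T@t
    return c+r*(z-c[2])/r[2]
def proj(d,P):
    return cv2.projectPoints(np.array(P,float).reshape(-1,1,3),np.array(d['rvec'],float),np.array(d['tvec'],float),np.array([[d['fx'],0,d['cx']],[0,d['fy'],d['cy']],[0,0,1.]]),None)[0].reshape(-1,2)
E
python3 - <<'E'
from h import *
d=dict(np.load('top0.npz'));f=d['frame'];W=pts(d)
def reg(m,name,z):
    n,l,s,c=cv2.connectedComponentsWithStats(m.astype(np.uint8))
    k=1+np.argmax(s[1:,4]); v,u=np.where(l==k)
    C=np.stack([u,v],1).astype(np.float32)
    (cu,cv_),r=cv2.minEnclosingCircle(C)
    print(name,len(u),'c',cu,cv_,'r',r,'mean',u.mean(),v.mean(),'world',np.round(ray(d,cu,cv_,z),1),np.round(ray(d,u.mean(),v.mean(),z),1),'depth mean',np.round(W[l==k].mean(0),1))
V,U=np.mgrid[0:384,0:512]
def box(x0,x1,y0,y1,z0,z1):
    return (W[...,0]>x0)&(W[...,0]<x1)&(W[...,1]>y0)&(W[...,1]<y1)&(W[...,2]>z0)&(W[...,2]<z1)
reg(box(570,650,-10,70,101,115),'square',107)
reg(box(550,620,-120,-55,101,115),'round',108)
reg(box(480,570,-50,30,131,145),'amber',137)
# caddy rim
m=box(430,660,-150,90,14,26)
p=W[m][:,:2].astype(np.float32); print('caddy rim rect',cv2.minAreaRect(p),np.rad2deg(0), np.nanmedian(W[m][:,2]))
h=cv2.convexHull(p); 
# block top
m=box(440,640,-390,-230,117,125)
p=W[m][:,:2].astype(np.float32); print('block',len(p),cv2.minAreaRect(p),np.median(W[m][:,2]))
m=box(440,640,-390,-230,103,111)
p=W[m][:,:2].astype(np.float32); print('well floor',len(p),cv2.minEnclosingCircle(p),p.mean(0),np.median(W[m][:,2]))
# tray
hs=cv2.cvtColor(f,cv2.COLOR_RGB2HSV)
m=(hs[...,0]>75)&(hs[...,0]<100)&(hs[...,1]>35)&(hs[...,2]>100)&box(300,700,100,450,-20,60)
n,l,s,c=cv2.connectedComponentsWithStats(m.astype(np.uint8));k=1+np.argmax(s[1:,4]);m=l==k
p=W[m][:,:2].astype(np.float32);print('tray',s[k],cv2.minAreaRect(p),np.nanpercentile(W[m][:,2],[5,50,95]))
cs,_=cv2.findContours(m.astype(np.uint8),0,1);r=cv2.minAreaRect(max(cs,key=len));b=cv2.boxPoints(r);print('tray px',r,[np.round(ray(d,*q,15),0) for q in b])
E
```

```text
square 113 c 224.0 144.5 r 6.18475866317749 mean 223.76991150442478 144.4513274336283 world [615.8  28.1 107. ] [615.9  28.8 107. ] depth mean [616.1  28.9 106.3]
round 89 c 261.6428527832031 155.3285675048828 r 5.367311000823975 mean 261.561797752809 155.2921348314607 world [585.2 -87.1 108. ] [585.3 -86.8 108. ] depth mean [585.7 -86.8 106.6]
amber 126 c 236.0806427001953 169.75807189941406 r 6.530459880828857 mean 236.015873015873 169.53174603174602 world [530.1 -13.5 137. ] [530.8 -13.2 137. ] depth mean [531.  -13.2 136.5]
caddy rim rect ((563.3269653320312, -18.352035522460938), (206.42784118652344, 145.12167358398438), 76.44741821289062) 0.0 19.219093145329847
block 671 ((518.4513549804688, -296.7711181640625), (96.43892669677734, 97.67485046386719), 85.01827239990234) 120.60975042544366
well floor 216 ((510.36767578125, -294.4044494628906), 61.91087341308594) [ 516.0929  -295.41153] 106.81400278199796
tray [ 110  149   66   85 4971] ((488.3212585449219, 288.201904296875), (277.2369689941406, 198.0879669189453), 0.24088408052921295) [-3.49641787  2.8707996  20.35718467]
tray px ((142.23985290527344, 190.98226928710938), (60.92673110961914, 85.55137634277344), 3.9004933834075928) [array([350., 379.,  15.]), array([627., 389.,  15.]), array([620., 191.,  15.]), array([344., 189.,  15.])]
```

Run:
```python
from h import *
d=dict(np.load('side0.npz'));f=d['frame'];W=pts(d)
def box(x0,x1,y0,y1,z0,z1):
    return (W[...,0]>x0)&(W[...,0]<x1)&(W[...,1]>y0)&(W[...,1]<y1)&(W[...,2]>z0)&(W[...,2]<z1)
for n,b in dict(square=(570,650,-10,70,85,106),roundb=(550,620,-120,-55,95,115),amber=(480,570,-50,30,118,142)).items():
    m=box(*b);p=W[m];print(n,len(p),p.min(0).round(1),p.max(0).round(1),p[:,:2].mean(0).round(1), 'yc from px', )
# body sections
m=box(480,570,-50,30,20,100);p=W[m];
for z in range(20,135,8):
    q=p[(p[:,2]>z)&(p[:,2]<z+8)]
    if len(q)>5: print('amber',z,np.ptp(q[:,0]).round(1),q[:,0].mean().round(1))
d=dict(np.load('top0.npz'));f=d['frame'];W=pts(d)
m=box(520,600,20,100,30,75);p=W[m];print('vials',p.min(0),p.max(0))
# beaker: crop 
c=f[145:172,225:262];cv2.imwrite('pics/bk.png',cv2.resize(c,None,fx=16,fy=16,interpolation=cv2.INTER_CUBIC)[:,:,::-1])
c=f[160:215,290:370];c=f[155:205,305:360];cv2.imwrite('pics/well.png',cv2.resize(c,None,fx=12,fy=12,interpolation=cv2.INTER_CUBIC)[:,:,::-1])
```

```text
square 100 [597.1  25.5  85. ] [635.9  49.8 105.8] [613.7  42.7] yc from px
roundb 104 [ 570.4 -103.    95.2] [602.8 -66.9 113.6] [585.  -80.5] yc from px
amber 173 [513.7 -32.7 118.2] [549.1   8.6 141.7] [531.   -4.8] yc from px
amber 20 85.8 517.9
amber 28 58.9 529.9
amber 36 58.4 528.2
amber 44 58.5 529.5
amber 52 58.1 529.4
amber 60 57.6 529.0
amber 68 57.2 528.7
amber 76 57.1 529.5
amber 84 55.1 528.5
amber 92 46.3 530.3
vials [525.39749379  20.0918313   30.11599783] [599.56063074  64.381269    74.82615469]
```

View pics/bk.png

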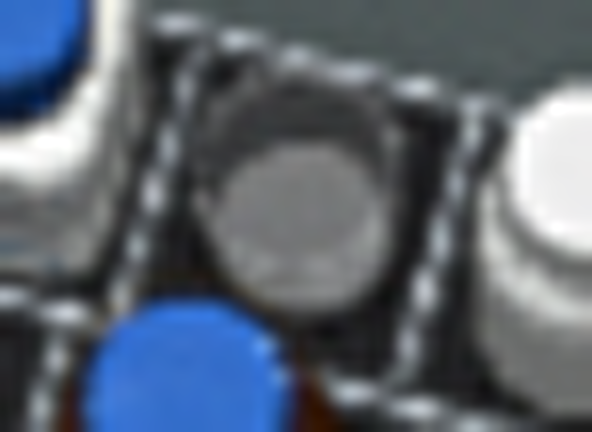

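View pics/well.png

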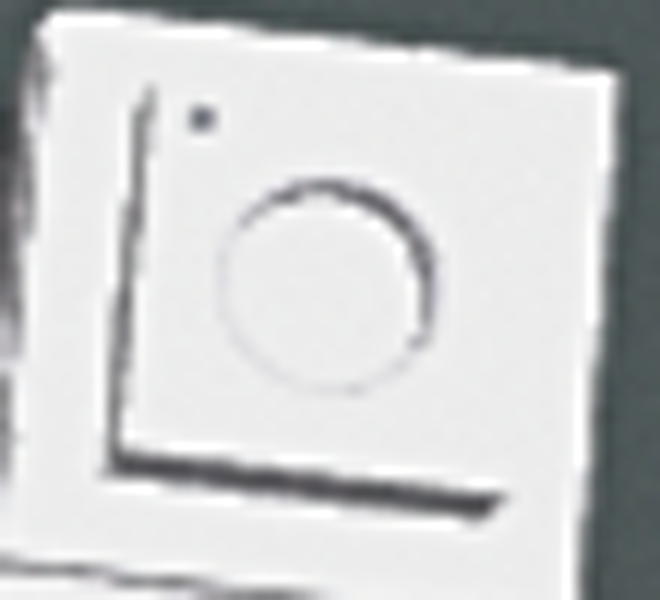

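```bash
python3 -m handwheel '[{"delta_pos":[-1.4,-1,2.4],"twist":[0,0.12,0],"jaw":1},{"delta_pos":[-4,-2,6],"twist":[0,0.24,0],"jaw":1},{"delta_pos":[-6,-4,9],"twist":[0,0.36,0],"jaw":1},{"delta_pos":[-8,-4,13],"twist":[0,0.44,0],"jaw":1},{"delta_pos":[-10,-4,16.5],"twist":[0,0.44,0],"jaw":1},{"delta_pos":[-12,-4,20],"twist":[0,0.44,0],"jaw":1},{"delta_pos":[-14,-4,23],"twist":[0,0.44,0],"jaw":1},{"delta_pos":[-16,-4,26],"twist":[0,0.44,0],"jaw":1},{"delta_pos":[-17,-4,28],"twist":[0,0.44,0],"jaw":1},{"delta_pos":[-17,-4,28],"twist":[0,0.44,0],"jaw":1}]' 60
python3 - <<'E'
from h import *
st()
d=dict(np.load('top0.npz'))
print('well mouth',ray(d,331.9,178.5,121).round(1),'foot',ray(d,243.4,158.8,6).round(1))
E
```

```text
time_s: 0.98
eef_pos: [406.0, -198.9, 271.3]
ee_rot: [0.501, -0.501, 0.499, -0.499]
force: [-0.6, -0.5, -0.7]
grip_width: 0.998
0.98 [ 406.  -198.9  271.3] 
 [[ 0.004  0.     1.   ]
 [-1.     0.001  0.004]
 [-0.001 -1.     0.   ]] 
j [-7.160e-01  1.210e-01  1.632e+00  1.000e-03  1.389e+00  8.500e-01] F [-0.6 -0.5 -0.7] g 0.998
well mouth [ 517.3 -296.6  121. ] foot [601.5 -28.9   6. ]
```

```bash
python3 -m handwheel '[{"delta_pos":[-3,1,2],"twist":[0,0,0],"jaw":1},{"delta_pos":[-6,2,4],"twist":[0,0,0],"jaw":1},{"delta_pos":[-9,3,6],"twist":[0,0,0],"jaw":1},{"delta_pos":[-12,4,8],"twist":[0,0,0],"jaw":1},{"delta_pos":[-15,6,10],"twist":[0,0,0],"jaw":1},{"delta_pos":[-17.5,7,12],"twist":[0,0,0],"jaw":1},{"delta_pos":[-18.6,7.1,12.4],"twist":[0,0,0],"jaw":1},{"delta_pos":[-18.6,7.1,12.4],"twist":[0,0,0],"jaw":1},{"delta_pos":[-18.6,7.1,12.4],"twist":[0,0,0],"jaw":1},{"delta_pos":[-18.6,7.1,12.4],"twist":[0,0,0],"jaw":1}]' 60
python3 - <<'E'
from h import *
st(); cap('wrist','w1.png');cap('side','s1.png')
E
```

```text
time_s: 1.82
eef_pos: [528.3, -17.3, 200.9]
ee_rot: [-0.5, 0.5, -0.5, 0.501]
force: [-0.2, -0.5, 0.8]
grip_width: 0.998
1.82 [528.3 -17.3 200.9] 
 [[-0.001  0.001  1.   ]
 [-1.    -0.001 -0.001]
 [ 0.001 -1.     0.001]] 
j [-0.254  0.345  1.535 -0.     1.261  1.318] F [-0.2 -0.5  0.8] g 0.998
```

View pics/w1.png

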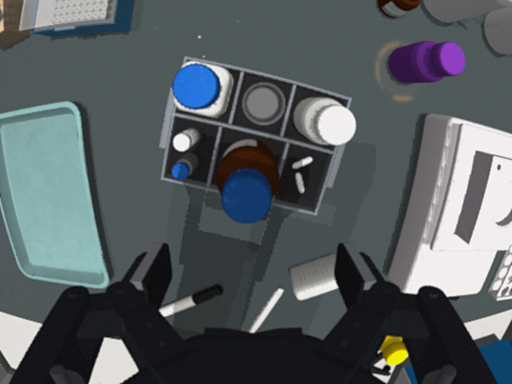

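View pics/s1.png

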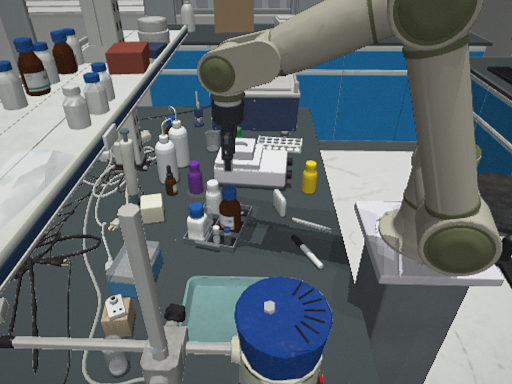

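```bash
python3 -m handwheel '[{"delta_pos":[-0.4,1,0.2],"twist":[0,0,0],"jaw":1},{"delta_pos":[-0.4,3,0.2],"twist":[0,0,0],"jaw":1},{"delta_pos":[-0.4,5,0.2],"twist":[0,0,0],"jaw":1},{"delta_pos":[-0.4,6.5,0.2],"twist":[0,0,0],"jaw":1},{"delta_pos":[-0.4,7.8,0.2],"twist":[0,0,0],"jaw":1},{"delta_pos":[-0.4,8.4,0.2],"twist":[0,0,0],"jaw":1},{"delta_pos":[-0.4,8.4,0.2],"twist":[0,0,0],"jaw":0.7},{"delta_pos":[-0.4,8.4,0.2],"twist":[0,0,0],"jaw":0.6},{"delta_pos":[-0.4,8.4,0.2],"twist":[0,0,0],"jaw":0.6},{"delta_pos":[-0.4,8.4,0.2],"twist":[0,0,0],"jaw":0.6}]' 60
python3 - <<'E'
from h import *
st(); cap('wrist','w2.png');cap('side','s2.png')
i=cv2.imread('pics/s2.png')[130:260,170:290];cv2.imwrite('pics/s2c.png',cv2.resize(i,None,fx=5,fy=5,interpolation=cv2.INTER_CUBIC))
E
```

```text
time_s: 2.75
eef_pos: [530.9, -12.2, 117.1]
ee_rot: [-0.5, 0.5, -0.5, 0.501]
force: [-0.1, 0.2, -0.4]
grip_width: 0.603
2.75 [530.9 -12.2 117.1] 
 [[-0.     0.002  1.   ]
 [-1.    -0.    -0.   ]
 [ 0.    -1.     0.002]] 
j [-0.244  0.443  1.63   0.     1.067  1.327] F [-0.1  0.2 -0.4] g 0.603
```

View pics/w2.png

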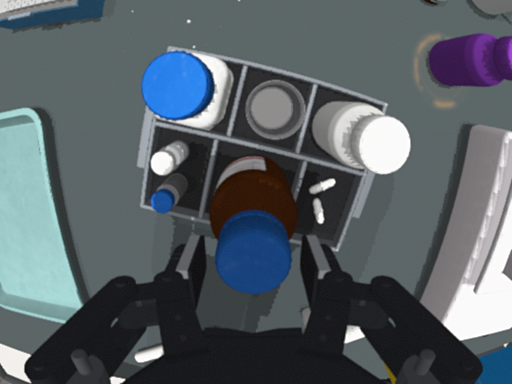

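View pics/s2c.png

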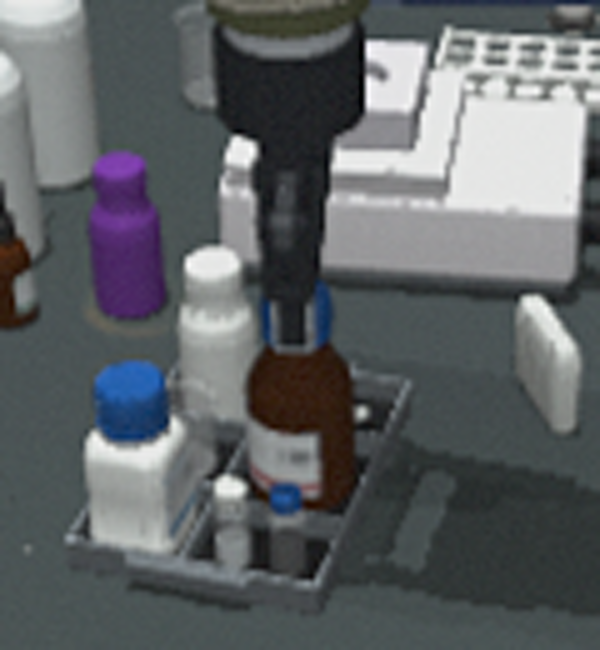

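```bash
python3 -m handwheel '[{"delta_pos":[0,0,0],"twist":[0,0,0],"jaw":0.5},{"delta_pos":[0,0,0],"twist":[0,0,0],"jaw":0.4},{"delta_pos":[0,0,0],"twist":[0,0,0],"jaw":0.2},{"delta_pos":[0,0,0],"twist":[0,0,0],"jaw":0.2},{"delta_pos":[0,0,0],"twist":[0,0,0],"jaw":0.2},{"delta_pos":[0,0,0],"twist":[0,0,0],"jaw":0.2},{"delta_pos":[0,-0.5,0],"twist":[0,0,0],"jaw":0.2},{"delta_pos":[0,-1,0],"twist":[0,0,0],"jaw":0.2},{"delta_pos":[0,-1.5,0],"twist":[0,0,0],"jaw":0.2},{"delta_pos":[0,-1.5,0],"twist":[0,0,0],"jaw":0.2}]' 60
python3 - <<'E'
from h import *
st(); cap('side','s3.png')
i=cv2.imread('pics/s3.png')[130:260,170:290];cv2.imwrite('pics/s3c.png',cv2.resize(i,None,fx=5,fy=5,interpolation=cv2.INTER_CUBIC))
E
```

```text
time_s: 3.68
eef_pos: [530.9, -12.1, 132.3]
ee_rot: [-0.5, 0.5, -0.5, 0.5]
force: [0.6, -0.7, -2.2]
grip_width: 0.433
3.68 [530.9 -12.1 132.3] 
 [[-0.     0.001  1.   ]
 [-1.    -0.    -0.   ]
 [ 0.    -1.     0.001]] 
j [-0.244  0.424  1.614  0.     1.102  1.327] F [ 0.6 -0.7 -2.2] g 0.433
```

View pics/s3c.png

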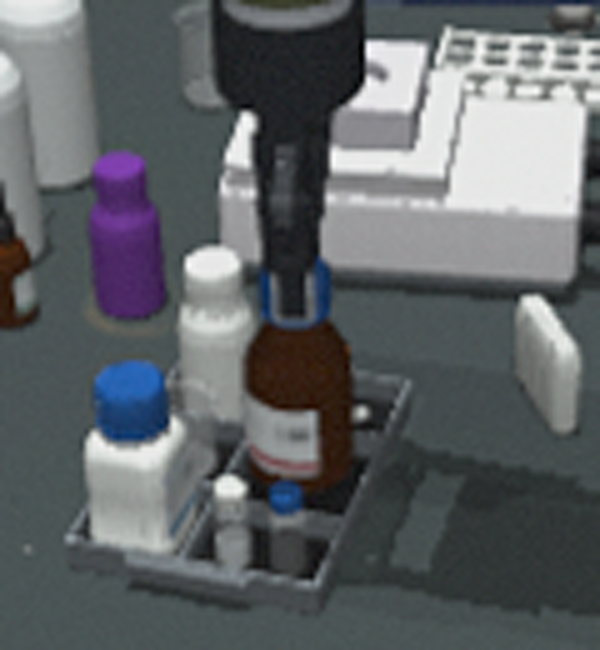

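```bash
python3 -m handwheel '[{"delta_pos":[0,-3,0],"twist":[0,0,0],"jaw":0.2},{"delta_pos":[0,-6,0],"twist":[0,0,0],"jaw":0.2},{"delta_pos":[-1.5,-7.9,-0.5],"twist":[0,0,0],"jaw":0.2},{"delta_pos":[-4,-7.9,-1.5],"twist":[0,0,0],"jaw":0.2},{"delta_pos":[-7,-7.9,-3],"twist":[0,0,0],"jaw":0.2},{"delta_pos":[-10,-7.9,-4],"twist":[0,0,0],"jaw":0.2},{"delta_pos":[-13,-7.9,-5.5],"twist":[0,0,0],"jaw":0.2},{"delta_pos":[-16,-7.9,-7],"twist":[0,0,0],"jaw":0.2},{"delta_pos":[-19,-7.9,-8],"twist":[0,0,0],"jaw":0.2},{"delta_pos":[-22,-7.9,-9],"twist":[0,0,0],"jaw":0.2}]' 60
python3 -m handwheel '[{"delta_pos":[-2.5,0,-1],"twist":[0,0,0],"jaw":0.2},{"delta_pos":[-4.5,0,-2],"twist":[0,0,0],"jaw":0.2},{"delta_pos":[-6.5,0.5,-2.8],"twist":[0,0,0],"jaw":0.2},{"delta_pos":[-7.6,1.5,-3.2],"twist":[0,0,0],"jaw":0.2},{"delta_pos":[-8,3,-3.2],"twist":[0,0,0],"jaw":0.2},{"delta_pos":[-8,4.5,-3.2],"twist":[0,0,0],"jaw":0.2},{"delta_pos":[-8,6,-3.2],"twist":[0,0,0],"jaw":0.2},{"delta_pos":[-8,7,-3.2],"twist":[0,0,0],"jaw":0.2},{"delta_pos":[-8,7,-3.2],"twist":[0,0,0],"jaw":0.2},{"delta_pos":[-8,7,-3.2],"twist":[0,0,0],"jaw":0.2}]' 60
python3 - <<'E'
from h import *
st(); cap('top','t4.png');cap('side','s4.png');cap('wrist','w4.png')
E
```

```text
time_s: 4.57
eef_pos: [439.5, 209.3, 210.2]
ee_rot: [0.5, -0.5, 0.5, -0.5]
force: [0.9, -0.4, -3.1]
grip_width: 0.435
time_s: 5.4
eef_pos: [408.7, 287.7, 140.0]
ee_rot: [0.5, -0.5, 0.5, -0.5]
force: [-0.1, -0.2, -2.4]
grip_width: 0.437
5.4 [408.7 287.7 140. ] 
 [[-0.001 -0.001  1.   ]
 [-1.    -0.    -0.001]
 [ 0.    -1.    -0.001]] 
j [ 0.379  0.353  1.697 -0.     1.093  1.95 ] F [-0.1 -0.2 -2.4] g 0.437
```

View pics/s4.png

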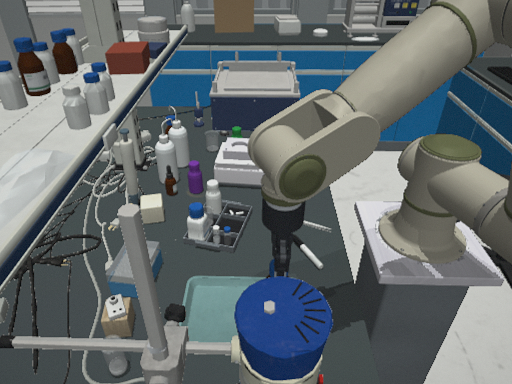

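View pics/w4.png

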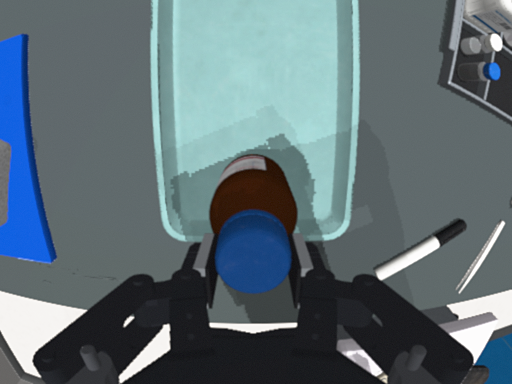

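```bash
python3 -m handwheel '[{"delta_pos":[0,0,0.5],"twist":[0,0,0],"jaw":0.2},{"delta_pos":[0,0.5,1],"twist":[0,0,0],"jaw":0.2},{"delta_pos":[0,1.2,1],"twist":[0,0,0],"jaw":0.2},{"delta_pos":[0,1.8,1],"twist":[0,0,0],"jaw":0.2},{"delta_pos":[0,2.2,1],"twist":[0,0,0],"jaw":0.2},{"delta_pos":[0,2.4,1],"twist":[0,0,0],"jaw":0.2},{"delta_pos":[0,2.4,1],"twist":[0,0,0],"jaw":0.2},{"delta_pos":[0,2.4,1],"twist":[0,0,0],"jaw":0.2},{"delta_pos":[0,2.4,1],"twist":[0,0,0],"jaw":0.2},{"delta_pos":[0,2.4,1],"twist":[0,0,0],"jaw":0.2}]' 60
python3 - <<'E'
from h import *
st()
E
```

```text
time_s: 6.38
eef_pos: [418.5, 288.0, 116.3]
ee_rot: [0.5, -0.5, 0.5, -0.5]
force: [-0.3, 1.4, -2.4]
grip_width: 0.433
6.38 [418.5 288.  116.3] 
 [[-0. -0.  1.]
 [-1.  0. -0.]
 [-0. -1. -0.]] 
j [0.372 0.4   1.699 0.    1.043 1.943] F [-0.3  1.4 -2.4] g 0.433
```

```bash
python3 -m handwheel '[{"delta_pos":[0,0.05,0],"twist":[0,0,0],"jaw":0.2},{"delta_pos":[0,0.1,0],"twist":[0,0,0],"jaw":0.2},{"delta_pos":[0,0.1,0],"twist":[0,0,0],"jaw":0.2},{"delta_pos":[0,0.1,0],"twist":[0,0,0],"jaw":0.45},{"delta_pos":[0,0.1,0],"twist":[0,0,0],"jaw":0.5},{"delta_pos":[0,0.1,0],"twist":[0,0,0],"jaw":0.6},{"delta_pos":[0,0.1,0],"twist":[0,0,0],"jaw":0.8},{"delta_pos":[0,0.1,0],"twist":[0,0,0],"jaw":0.8},{"delta_pos":[0,-1,0],"twist":[0,0,0],"jaw":0.9},{"delta_pos":[0,-4,0],"twist":[0,0,0],"jaw":0.9}]' 60
python3 - <<'E'
from h import *
st(); cap('wrist','w5.png')
E
```

```text
time_s: 7.22
eef_pos: [416.9, 287.3, 153.6]
ee_rot: [-0.498, 0.502, -0.501, 0.499]
force: [0.4, 0.7, 0.5]
grip_width: 0.898
7.22 [416.9 287.3 153.6] 
 [[-0.    -0.007  1.   ]
 [-1.    -0.003 -0.   ]
 [ 0.003 -1.    -0.007]] 
j [0.372 0.352 1.658 0.    1.139 1.943] F [0.4 0.7 0.5] g 0.898
```

View pics/w5.png

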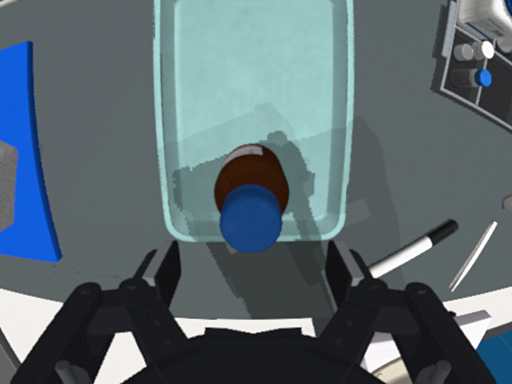

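```bash
python3 -m handwheel '[{"delta_pos":[1,-1,1],"twist":[0,0,0],"jaw":0.9},{"delta_pos":[3.5,-1,3],"twist":[0,0,0],"jaw":0.9},{"delta_pos":[6.5,-1,5],"twist":[0,0,0],"jaw":0.9},{"delta_pos":[9.5,-1,7.5],"twist":[0,0,0],"jaw":0.9},{"delta_pos":[12.5,-1,10],"twist":[0,0,0],"jaw":0.9},{"delta_pos":[15.5,-1,12],"twist":[0,0,0],"jaw":0.9},{"delta_pos":[18.5,-1,14.5],"twist":[0,0,0],"jaw":0.9},{"delta_pos":[21.5,-1,16.5],"twist":[0,0,0],"jaw":0.9},{"delta_pos":[24,-0.5,18.5],"twist":[0,0,0],"jaw":0.9},{"delta_pos":[25.9,0,19.7],"twist":[0,0,0],"jaw":0.9}]' 60
python3 -m handwheel '[{"delta_pos":[0,0,0],"twist":[0,0,0],"jaw":0.9},{"delta_pos":[0,1,0],"twist":[0,0,0],"jaw":0.8},{"delta_pos":[0,2,0],"twist":[0,0,0],"jaw":0.8},{"delta_pos":[0,3,0],"twist":[0,0,0],"jaw":0.8},{"delta_pos":[0,4,0],"twist":[0,0,0],"jaw":0.75},{"delta_pos":[0,4,0],"twist":[0,0,0],"jaw":0.75},{"delta_pos":[0,4,0],"twist":[0,0,0],"jaw":0.75},{"delta_pos":[0,4,0],"twist":[0,0,0],"jaw":0.75},{"delta_pos":[0,4,0],"twist":[0,0,0],"jaw":0.75},{"delta_pos":[0,4,0],"twist":[0,0,0],"jaw":0.75}]' 60
python3 - <<'E'
from h import *
st(); cap('wrist','w6.png');d=cap('top','t6.png')
E
```

```text
time_s: 8.1
eef_pos: [617.1, 26.3, 156.1]
ee_rot: [-0.5, 0.499, -0.5, 0.501]
force: [-0.6, -0.0, -0.2]
grip_width: 0.897
time_s: 8.93
eef_pos: [615.8, 29.0, 116.9]
ee_rot: [-0.5, 0.5, -0.5, 0.5]
force: [0.0, 0.2, 0.2]
grip_width: 0.747
8.93 [615.8  29.  116.9] 
 [[-0.     0.001  1.   ]
 [-1.    -0.    -0.   ]
 [ 0.    -1.     0.001]] 
j [-0.143  0.614  1.349  0.     1.178  1.428] F [0.  0.2 0.2] g 0.747
```

View pics/w6.png

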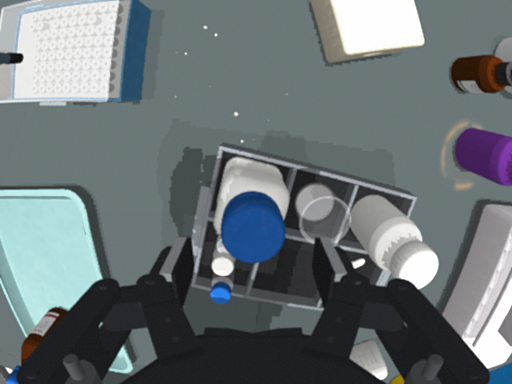

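View pics/t6.png

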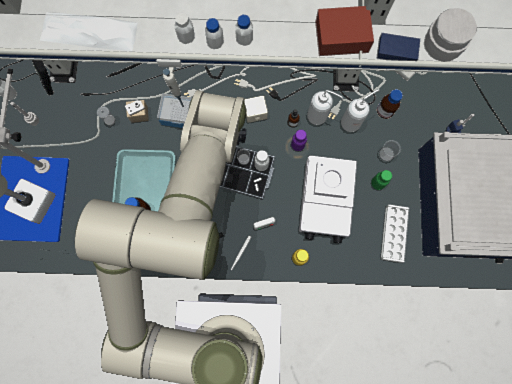

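```bash
python3 -m handwheel '[{"delta_pos":[0,1,0],"twist":[0,0,0],"jaw":0.75},{"delta_pos":[0,2,0],"twist":[0,0,0],"jaw":0.7},{"delta_pos":[0,2.8,0],"twist":[0,0,0],"jaw":0.65},{"delta_pos":[0,3.2,0],"twist":[0,0,0],"jaw":0.6},{"delta_pos":[0,3.2,0],"twist":[0,0,0],"jaw":0.5},{"delta_pos":[0,3.2,0],"twist":[0,0,0],"jaw":0.4},{"delta_pos":[0,3.2,0],"twist":[0,0,0],"jaw":0.2},{"delta_pos":[0,3.2,0],"twist":[0,0,0],"jaw":0.2},{"delta_pos":[0,3.2,0],"twist":[0,0,0],"jaw":0.2},{"delta_pos":[0,3.2,0],"twist":[0,0,0],"jaw":0.2}]' 50
python3 - <<'E'
from h import *
st(); cap('side','s7.png')
i=cv2.imread('pics/s7.png')[130:260,150:270];cv2.imwrite('pics/s7c.png',cv2.resize(i,None,fx=5,fy=5,interpolation=cv2.INTER_CUBIC))
E
```

```text
time_s: 9.87
eef_pos: [615.6, 28.9, 84.5]
ee_rot: [-0.5, 0.5, -0.5, 0.5]
force: [-0.3, -0.6, -1.3]
grip_width: 0.439
9.87 [615.6  28.9  84.5] 
 [[-0.  0.  1.]
 [-1. -0. -0.]
 [ 0. -1.  0.]] 
j [-0.143  0.651  1.378  0.     1.112  1.428] F [-0.3 -0.6 -1.3] g 0.439
```

View pics/s7c.png

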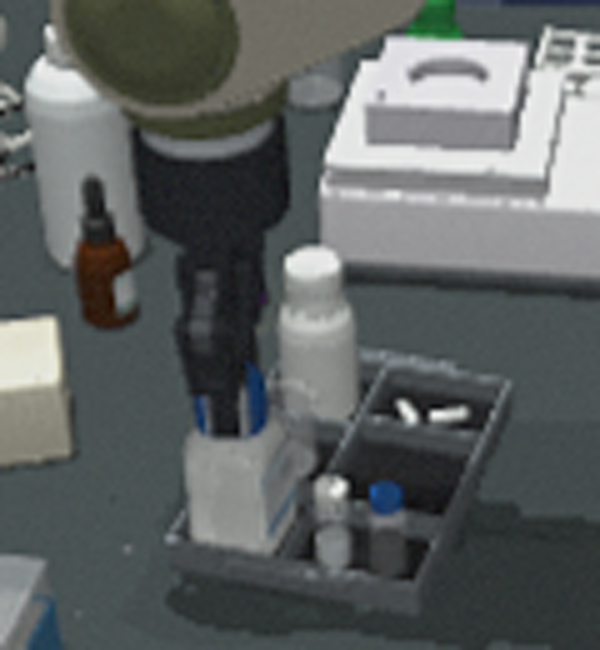

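```bash
python3 -m handwheel '[{"delta_pos":[0,-1,0],"twist":[0,0,0],"jaw":0.2},{"delta_pos":[0,-3,0],"twist":[0,0,0],"jaw":0.2},{"delta_pos":[0,-6,0],"twist":[0,0,0],"jaw":0.2},{"delta_pos":[-2,-8,-0.5],"twist":[0,0,0],"jaw":0.2},{"delta_pos":[-5,-9,-2],"twist":[0,0,0],"jaw":0.2},{"delta_pos":[-8,-9,-3.5],"twist":[0,0,0],"jaw":0.2},{"delta_pos":[-11,-9,-5],"twist":[0,0,0],"jaw":0.2},{"delta_pos":[-14,-9,-6.5],"twist":[0,0,0],"jaw":0.2},{"delta_pos":[-17,-9,-8],"twist":[0,0,0],"jaw":0.2},{"delta_pos":[-20,-9,-9.5],"twist":[0,0,0],"jaw":0.2}]' 50
python3 -m handwheel '[{"delta_pos":[-2.5,0,-1],"twist":[0,0,0],"jaw":0.2},{"delta_pos":[-4.5,0,-2],"twist":[0,0,0],"jaw":0.2},{"delta_pos":[-5.9,0.5,-2.5],"twist":[0,0,0],"jaw":0.2},{"delta_pos":[-5.9,2.5,-2.5],"twist":[0,0,0],"jaw":0.2},{"delta_pos":[-5.9,4.5,-2.5],"twist":[0,0,0],"jaw":0.2},{"delta_pos":[-5.9,6.5,-2.5],"twist":[0,0,0],"jaw":0.2},{"delta_pos":[-5.9,8,-2.5],"twist":[0,0,0],"jaw":0.2},{"delta_pos":[-5.9,8.9,-2.5],"twist":[0,0,0],"jaw":0.2},{"delta_pos":[-5.9,9.1,-2.5],"twist":[0,0,0],"jaw":0.2},{"delta_pos":[-5.9,9.1,-2.5],"twist":[0,0,0],"jaw":0.2}]' 50
python3 - <<'E'
from h import *
st(); cap('wrist','w8.png')
E
```

```text
time_s: 10.75
eef_pos: [519.7, 230.3, 175.3]
ee_rot: [-0.5, 0.5, -0.5, 0.5]
force: [-1.0, 0.0, -1.9]
grip_width: 0.442
time_s: 11.58
eef_pos: [495.8, 288.0, 83.7]
ee_rot: [-0.5, 0.5, -0.5, 0.5]
force: [-0.9, 0.4, -1.4]
grip_width: 0.445
11.58 [495.8 288.   83.7] 
 [[-0.  0.  1.]
 [-1.  0. -0.]
 [-0. -1.  0.]] 
j [ 0.322  0.569  1.525 -0.     1.048  1.893] F [-0.9  0.4 -1.4] g 0.445
```

View pics/w8.png

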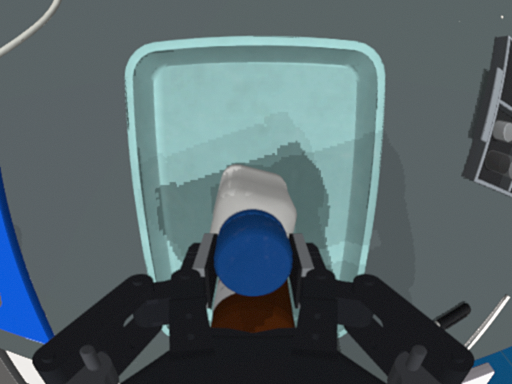

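```bash
python3 -m handwheel '[{"delta_pos":[0,0.05,0],"twist":[0,0,0],"jaw":0.2},{"delta_pos":[0,0.1,0],"twist":[0,0,0],"jaw":0.2},{"delta_pos":[0,0.1,0],"twist":[0,0,0],"jaw":0.2},{"delta_pos":[0,0.1,0],"twist":[0,0,0],"jaw":0.46},{"delta_pos":[0,0.1,0],"twist":[0,0,0],"jaw":0.5},{"delta_pos":[0,0.1,0],"twist":[0,0,0],"jaw":0.6},{"delta_pos":[0,0.1,0],"twist":[0,0,0],"jaw":0.75},{"delta_pos":[0,0.1,0],"twist":[0,0,0],"jaw":0.75},{"delta_pos":[0,-1,0],"twist":[0,0,0],"jaw":0.8},{"delta_pos":[0,-4,0],"twist":[0,0,0],"jaw":0.8}]' 50
python3 - <<'E'
from h import *
st(); cap('wrist','w9.png')
E
```

```text
time_s: 12.47
eef_pos: [493.8, 287.3, 121.0]
ee_rot: [-0.498, 0.502, -0.501, 0.499]
force: [0.1, 0.5, -0.2]
grip_width: 0.801
12.47 [493.8 287.3 121. ] 
 [[-0.    -0.007  1.   ]
 [-1.    -0.002 -0.   ]
 [ 0.002 -1.    -0.007]] 
j [0.322 0.522 1.492 0.    1.135 1.893] F [ 0.1  0.5 -0.2] g 0.801
```

View pics/w9.png

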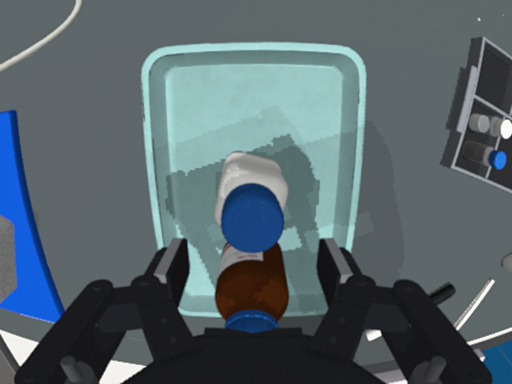

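```bash
python3 -m handwheel '[{"delta_pos":[1,-2,0.5],"twist":[0,0,0],"jaw":0.8},{"delta_pos":[4,-4,1],"twist":[0,0,0],"jaw":0.8},{"delta_pos":[7.5,-4,2],"twist":[0,0,0],"jaw":0.8},{"delta_pos":[11,-4,3],"twist":[0,0,0],"jaw":0.8},{"delta_pos":[14.5,-4,4],"twist":[0,0,0],"jaw":0.8},{"delta_pos":[18,-4,5],"twist":[0,0,0],"jaw":0.8},{"delta_pos":[21.5,-4,6],"twist":[0,0,0],"jaw":0.8},{"delta_pos":[25,-4,7],"twist":[0,0,0],"jaw":0.8},{"delta_pos":[28.5,-3.5,8],"twist":[0,0,0],"jaw":0.8},{"delta_pos":[32,-3,9],"twist":[0,0,0],"jaw":0.75}]' 50
python3 -m handwheel '[{"delta_pos":[2.5,0,0],"twist":[0,0,0],"jaw":0.75},{"delta_pos":[4.5,0,0],"twist":[0,0,0],"jaw":0.75},{"delta_pos":[5.5,1,0],"twist":[0,0,0],"jaw":0.7},{"delta_pos":[5.5,2,0],"twist":[0,0,0],"jaw":0.7},{"delta_pos":[5.5,2.5,0],"twist":[0,0,0],"jaw":0.7},{"delta_pos":[5.5,2.5,0],"twist":[0,0,0],"jaw":0.7},{"delta_pos":[5.5,2.5,0],"twist":[0,0,0],"jaw":0.7},{"delta_pos":[5.5,2.5,0],"twist":[0,0,0],"jaw":0.7},{"delta_pos":[5.5,2.5,0],"twist":[0,0,0],"jaw":0.7},{"delta_pos":[5.5,2.5,0],"twist":[0,0,0],"jaw":0.7}]' 50
python3 - <<'E'
from h import *
st(); cap('wrist','w10.png')
E
```

```text
time_s: 13.35
eef_pos: [586.1, -34.0, 154.5]
ee_rot: [-0.5, 0.5, -0.499, 0.501]
force: [0.9, 0.7, 0.9]
grip_width: 0.749
time_s: 14.18
eef_pos: [585.7, -86.7, 128.7]
ee_rot: [0.5, -0.5, 0.5, -0.5]
force: [0.1, 0.8, 0.7]
grip_width: 0.699
14.18 [585.7 -86.7 128.7] 
 [[ 0.     0.001  1.   ]
 [-1.    -0.     0.   ]
 [ 0.    -1.     0.001]] 
j [-0.345  0.551  1.422  0.     1.169  1.226] F [0.1 0.8 0.7] g 0.699
```

View pics/w10.png

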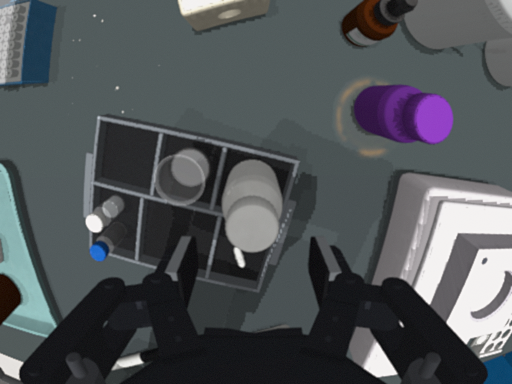

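Centred on the white cap (252,222); it is the plain white one in the caddy, the purple look-alike stands outside at (405,115). Descend and grip.

```bash
python3 -m handwheel '[{"delta_pos":[0,1,0],"twist":[0,0,0],"jaw":0.7},{"delta_pos":[0,2,0],"twist":[0,0,0],"jaw":0.65},{"delta_pos":[0,3,0],"twist":[0,0,0],"jaw":0.6},{"delta_pos":[0,3.7,0],"twist":[0,0,0],"jaw":0.55},{"delta_pos":[0,3.7,0],"twist":[0,0,0],"jaw":0.5},{"delta_pos":[0,3.7,0],"twist":[0,0,0],"jaw":0.4},{"delta_pos":[0,3.7,0],"twist":[0,0,0],"jaw":0.2},{"delta_pos":[0,3.7,0],"twist":[0,0,0],"jaw":0.1},{"delta_pos":[0,3.7,0],"twist":[0,0,0],"jaw":0.1},{"delta_pos":[0,3.7,0],"twist":[0,0,0],"jaw":0.1}]' 35
python3 - <<'E'
from h import *
st(); cap('wrist','w11.png')
E
```

```text
time_s: 15.07
eef_pos: [585.6, -87.1, 91.6]
ee_rot: [-0.5, 0.5, -0.5, 0.5]
force: [-0.9, 0.9, -0.4]
grip_width: 0.384
15.07 [585.6 -87.1  91.6] 
 [[-0.  0.  1.]
 [-1. -0. -0.]
 [ 0. -1.  0.]] 
j [-0.345  0.594  1.456  0.     1.091  1.226] F [-0.9  0.9 -0.4] g 0.384
```

View pics/w11.png

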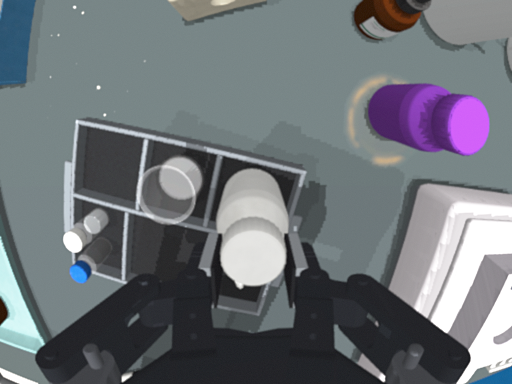

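```bash
python3 -m handwheel '[{"delta_pos":[0,-1,0],"twist":[0,0,0],"jaw":0.1},{"delta_pos":[0,-3,0],"twist":[0,0,0],"jaw":0.1},{"delta_pos":[0,-6,0],"twist":[0,0,0],"jaw":0.1},{"delta_pos":[-2,-9,0],"twist":[0,0,0],"jaw":0.1},{"delta_pos":[-5,-9,0],"twist":[0,0,0],"jaw":0.1},{"delta_pos":[-8.5,-9,0],"twist":[0,0,0],"jaw":0.1},{"delta_pos":[-12,-9,0],"twist":[0,0,0],"jaw":0.1},{"delta_pos":[-15.5,-9,0],"twist":[0,0,0],"jaw":0.1},{"delta_pos":[-19,-9,0],"twist":[0,0,0],"jaw":0.1},{"delta_pos":[-22.5,-9,0],"twist":[0,0,0],"jaw":0.1}]' 35
python3 -m handwheel '[{"delta_pos":[-3,0,-0.5],"twist":[0,0,0],"jaw":0.1},{"delta_pos":[-6.5,0,-1],"twist":[0,0,0],"jaw":0.1},{"delta_pos":[-10,0,-1.8],"twist":[0,0,0],"jaw":0.1},{"delta_pos":[-13,0,-1.8],"twist":[0,0,0],"jaw":0.1},{"delta_pos":[-14.6,1,-1.8],"twist":[0,0,0],"jaw":0.1},{"delta_pos":[-15,3,-1.8],"twist":[0,0,0],"jaw":0.1},{"delta_pos":[-15,5,-1.8],"twist":[0,0,0],"jaw":0.1},{"delta_pos":[-15,7,-1.8],"twist":[0,0,0],"jaw":0.1},{"delta_pos":[-15,7.5,-1.8],"twist":[0,0,0],"jaw":0.1},{"delta_pos":[-15,7.5,-1.8],"twist":[0,0,0],"jaw":0.1}]' 35
python3 - <<'E'
from h import *
st(); cap('wrist','w12.png')
E
```

```text
time_s: 15.95
eef_pos: [585.4, 139.6, 182.4]
ee_rot: [-0.5, 0.5, -0.5, 0.5]
force: [0.8, -0.4, -0.9]
grip_width: 0.381
time_s: 16.78
eef_pos: [567.1, 287.3, 105.0]
ee_rot: [-0.499, 0.501, -0.501, 0.5]
force: [0.5, 0.8, 0.0]
grip_width: 0.38
16.78 [567.1 287.3 105. ] 
 [[-0.001 -0.003  1.   ]
 [-1.    -0.001 -0.001]
 [ 0.001 -1.    -0.003]] 
j [ 0.285  0.668  1.287 -0.     1.189  1.857] F [0.5 0.8 0. ] g 0.38
```

View pics/w12.png

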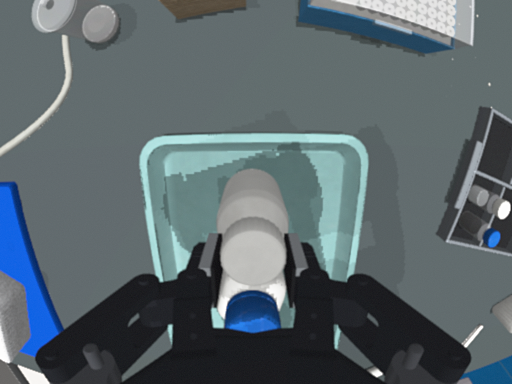

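```bash
python3 -m handwheel '[{"delta_pos":[0,0,0],"twist":[0,0,0],"jaw":0.1},{"delta_pos":[0,0.5,0],"twist":[0,0,0],"jaw":0.1},{"delta_pos":[0,1,0],"twist":[0,0,0],"jaw":0.1},{"delta_pos":[0,1.3,0],"twist":[0,0,0],"jaw":0.1},{"delta_pos":[0,1.5,0],"twist":[0,0,0],"jaw":0.1},{"delta_pos":[0,1.55,0],"twist":[0,0,0],"jaw":0.1},{"delta_pos":[0,1.6,0],"twist":[0,0,0],"jaw":0.1},{"delta_pos":[0,1.6,0],"twist":[0,0,0],"jaw":0.1},{"delta_pos":[0,1.6,0],"twist":[0,0,0],"jaw":0.1},{"delta_pos":[0,1.6,0],"twist":[0,0,0],"jaw":0.1}]' 35
python3 -c "
from h import *
st()"
```

```text
time_s: 17.67
eef_pos: [567.7, 288.0, 90.5]
ee_rot: [-0.5, 0.5, -0.5, 0.5]
force: [-0.7, -0.7, -1.1]
grip_width: 0.383
17.67 [567.7 288.   90.5] 
 [[-0.  0.  1.]
 [-1.  0. -0.]
 [-0. -1.  0.]] 
j [ 0.286  0.684  1.3   -0.     1.157  1.857] F [-0.7 -0.7 -1.1] g 0.383
```

```bash
python3 -m handwheel '[{"delta_pos":[0,0.05,0],"twist":[0,0,0],"jaw":0.1},{"delta_pos":[0,0.08,0],"twist":[0,0,0],"jaw":0.1},{"delta_pos":[0,0.08,0],"twist":[0,0,0],"jaw":0.1},{"delta_pos":[0,0.08,0],"twist":[0,0,0],"jaw":0.4},{"delta_pos":[0,0.08,0],"twist":[0,0,0],"jaw":0.45},{"delta_pos":[0,0.08,0],"twist":[0,0,0],"jaw":0.55},{"delta_pos":[0,0.08,0],"twist":[0,0,0],"jaw":0.7},{"delta_pos":[0,0.08,0],"twist":[0,0,0],"jaw":0.7},{"delta_pos":[0,-1,0],"twist":[0,0,0],"jaw":0.8},{"delta_pos":[0,-4,0],"twist":[0,0,0],"jaw":0.8}]' 35
python3 - <<'E'
from h import *
st(); cap('wrist','w13.png')
E
```

```text
time_s: 18.5
eef_pos: [565.8, 287.4, 127.5]
ee_rot: [-0.498, 0.502, -0.501, 0.499]
force: [-0.1, -0.0, -0.7]
grip_width: 0.8
18.5 [565.8 287.4 127.5] 
 [[-0.    -0.007  1.   ]
 [-1.    -0.002 -0.   ]
 [ 0.002 -1.    -0.007]] 
j [0.286 0.645 1.265 0.    1.239 1.857] F [-0.1 -0.  -0.7] g 0.8
```

View pics/w13.png

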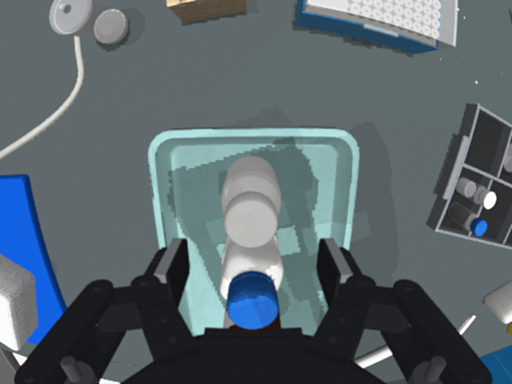

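```bash
python3 -m handwheel '[{"delta_pos":[2,-1,0.3],"twist":[0,0,0],"jaw":0.8},{"delta_pos":[5.5,-1,0.6],"twist":[0,0,0],"jaw":0.8},{"delta_pos":[9,-1,0.9],"twist":[0,0,0],"jaw":0.8},{"delta_pos":[13,-1,1.3],"twist":[0,0,0],"jaw":0.8},{"delta_pos":[17,-1,1.7],"twist":[0,0,0],"jaw":0.8},{"delta_pos":[21,-1,2.1],"twist":[0,0,0],"jaw":0.8},{"delta_pos":[25,-1,2.5],"twist":[0,0,0],"jaw":0.8},{"delta_pos":[28.5,-1,2.9],"twist":[0,0,0],"jaw":0.8},{"delta_pos":[31,-0.5,3.2],"twist":[0,0,0],"jaw":0.8},{"delta_pos":[31.7,0,3.4],"twist":[0,0,0],"jaw":0.8}]' 35
python3 -m handwheel '[{"delta_pos":[0,0.3,0],"twist":[0,0,0],"jaw":0.8},{"delta_pos":[0,0.6,0],"twist":[0,0,0],"jaw":0.8},{"delta_pos":[0,1,0],"twist":[0,0,0],"jaw":0.8},{"delta_pos":[0,1,0],"twist":[0,0,0],"jaw":0.8},{"delta_pos":[0,1,0],"twist":[0,0,0],"jaw":0.8},{"delta_pos":[0,1,0],"twist":[0,0,0],"jaw":0.8},{"delta_pos":[0,1,0],"twist":[0,0,0],"jaw":0.8},{"delta_pos":[0,1,0],"twist":[0,0,0],"jaw":0.8},{"delta_pos":[0,1,0],"twist":[0,0,0],"jaw":0.8},{"delta_pos":[0,1,0],"twist":[0,0,0],"jaw":0.8}]' 35
python3 - <<'E'
from h import *
s,R=st(); d=cap('wrist','w14.png');np.savez('w14.npz',**d); cap('top','t14.png')
E
```

```text
time_s: 19.38
eef_pos: [602.1, -33.0, 131.4]
ee_rot: [-0.499, 0.499, -0.5, 0.502]
force: [0.3, 0.2, 0.9]
grip_width: 0.8
time_s: 20.22
eef_pos: [601.5, -29.0, 120.4]
ee_rot: [-0.5, 0.5, -0.5, 0.5]
force: [-0.3, -0.2, -0.7]
grip_width: 0.797
20.22 [601.5 -29.  120.4] 
 [[-0.  0.  1.]
 [-1. -0. -0.]
 [ 0. -1.  0.]] 
j [-0.243  0.581  1.395  0.     1.166  1.328] F [-0.3 -0.2 -0.7] g 0.797
```

View pics/w14.png

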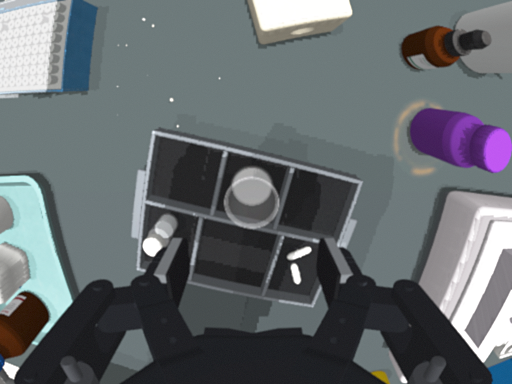

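View pics/t14.png

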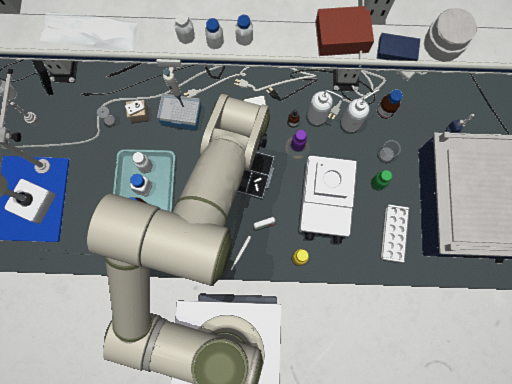

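```bash
cat >> h.py <<'E'
def fray(d,u,v,z):
    R=cv2.Rodrigues(np.array(d['rvec'],float))[0]; t=np.array(d['tvec'],float)
    a=np.array([(u-d['cx'])/d['fx'],(v-d['cy'])/d['fy']]);r=np.hypot(*a)
    k=np.array([*(a/r*np.sin(r)),np.cos(r)]) if r>0 else np.array([0,0,1.])
    w=R.T@k;c=-R.T@t
    return c+w*(z-c[2])/w[2]
E
python3 - <<'E'
from h import *
d=dict(np.load('w14.npz'));f=d['frame']
i=f[155:240,205:300];cv2.imwrite('pics/w14c.png',cv2.resize(i,None,fx=7,fy=7,interpolation=cv2.INTER_CUBIC)[:,:,::-1])
print('rim L,R,bottom,top',[fray(d,*p,50).round(1) for p in [(224,203),(279,203),(251.5,227),(251,179)]])
print('foot',fray(d,252,186,6).round(1),'vial',fray(d,151,245,61).round(1))
E
```

```text
rim L,R,bottom,top [array([601.6,  -5.8,  50. ]), array([601.6, -47.7,  50. ]), array([581.6, -26.7,  50. ]), array([620.6, -26.4,  50. ])]
foot [601.7 -27.    6. ] vial [569.5  53.3  61. ]
```

View pics/w14c.png

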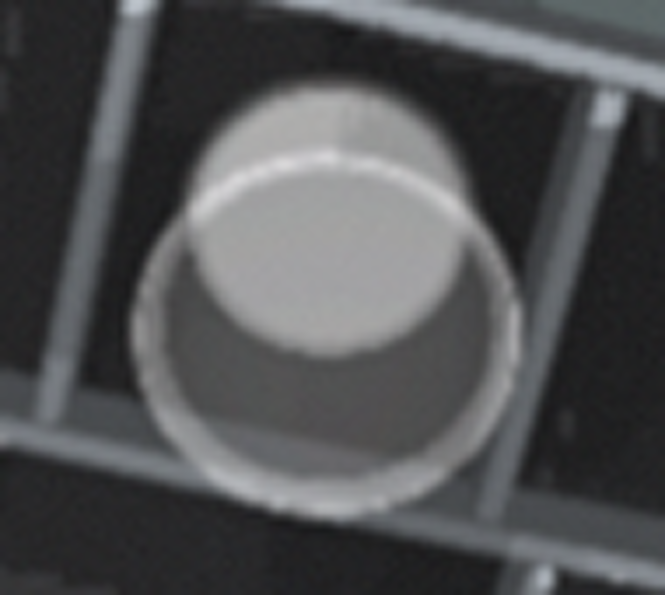

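```bash
python3 -m handwheel '[{"delta_pos":[-0.1,1,0],"twist":[0,0,0],"jaw":0.75},{"delta_pos":[-0.1,2.5,0],"twist":[0,0,0],"jaw":0.7},{"delta_pos":[-0.1,4,0],"twist":[0,0,0],"jaw":0.68},{"delta_pos":[-0.1,5.5,0],"twist":[0,0,0],"jaw":0.68},{"delta_pos":[-0.1,7,0],"twist":[0,0,0],"jaw":0.68},{"delta_pos":[-0.1,8,0],"twist":[0,0,0],"jaw":0.68},{"delta_pos":[-0.1,9,0],"twist":[0,0,0],"jaw":0.68},{"delta_pos":[-0.1,9.3,0],"twist":[0,0,0],"jaw":0.66},{"delta_pos":[-0.1,9.3,0],"twist":[0,0,0],"jaw":0.64},{"delta_pos":[-0.1,9.3,0],"twist":[0,0,0],"jaw":0.62}]' 20
python3 - <<'E'
from h import *
s,R=st(); d=cap('wrist','w15.png');cap('side','s15.png')
i=cv2.imread('pics/s15.png')[150:260,170:290];cv2.imwrite('pics/s15c.png',cv2.resize(i,None,fx=5,fy=5,interpolation=cv2.INTER_CUBIC))
E
```

```text
time_s: 21.15
eef_pos: [601.8, -28.1, 27.7]
ee_rot: [-0.5, 0.5, -0.5, 0.5]
force: [0.0, -0.5, 0.2]
grip_width: 0.62
21.15 [601.8 -28.1  27.7] 
 [[-0.     0.001  1.   ]
 [-1.    -0.    -0.   ]
 [ 0.    -1.     0.001]] 
j [-0.241  0.7    1.462  0.     0.979  1.33 ] F [ 0.  -0.5  0.2] g 0.62
```

View pics/w15.png

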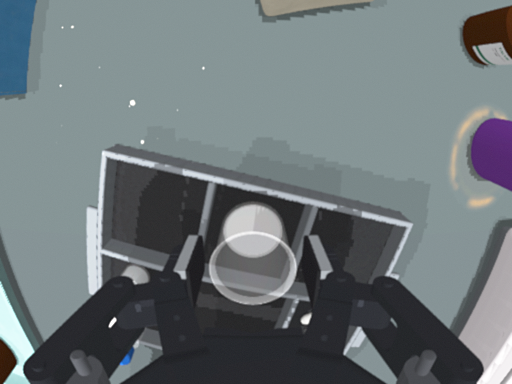

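View pics/s15c.png

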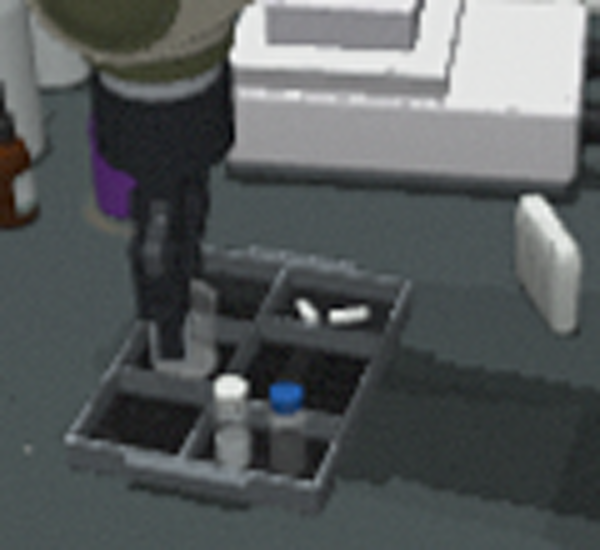

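```bash
python3 -m handwheel '[{"delta_pos":[0,0,0],"twist":[0,0,0],"jaw":0.58},{"delta_pos":[0,0,0],"twist":[0,0,0],"jaw":0.54},{"delta_pos":[0,0,0],"twist":[0,0,0],"jaw":0.5},{"delta_pos":[0,0,0],"twist":[0,0,0],"jaw":0.45},{"delta_pos":[0,0,0],"twist":[0,0,0],"jaw":0.35},{"delta_pos":[0,0,0],"twist":[0,0,0],"jaw":0.3},{"delta_pos":[0,0,0],"twist":[0,0,0],"jaw":0.3},{"delta_pos":[0,-0.3,0],"twist":[0,0,0],"jaw":0.3},{"delta_pos":[0,-1,0],"twist":[0,0,0],"jaw":0.3},{"delta_pos":[0,-2,0],"twist":[0,0,0],"jaw":0.3}]' 20
python3 - <<'E'
from h import *
s,R=st(); d=cap('wrist','w16.png');cap('side','s16.png')
i=cv2.imread('pics/s16.png')[150:260,170:290];cv2.imwrite('pics/s16c.png',cv2.resize(i,None,fx=5,fy=5,interpolation=cv2.INTER_CUBIC))
E
```

```text
time_s: 22.08
eef_pos: [601.0, -28.0, 47.2]
ee_rot: [0.5, -0.5, 0.501, -0.5]
force: [-0.1, -0.5, -0.7]
grip_width: 0.472
22.08 [601.  -28.   47.2] 
 [[-0.    -0.002  1.   ]
 [-1.     0.    -0.   ]
 [-0.    -1.    -0.002]] 
j [-0.241  0.672  1.453 -0.     1.018  1.33 ] F [-0.1 -0.5 -0.7] g 0.472
```

View pics/w16.png

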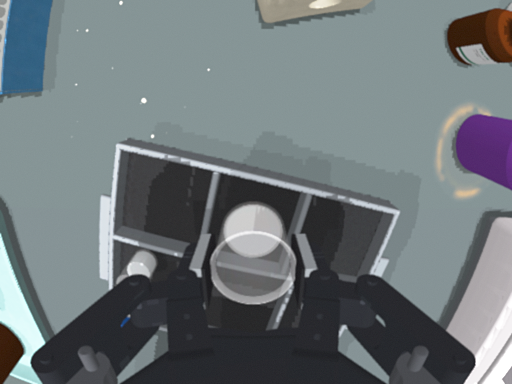

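View pics/s16c.png

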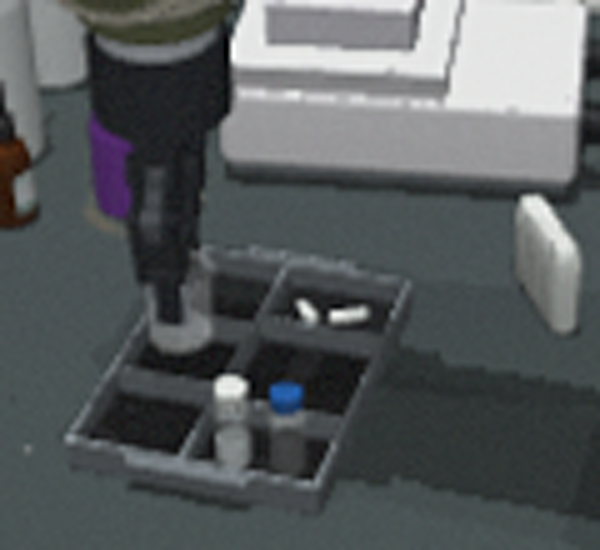

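```bash
python3 -m handwheel '[{"delta_pos":[0,-3,0],"twist":[0,0,0],"jaw":0.3},{"delta_pos":[0,-6.5,0],"twist":[0,0,0],"jaw":0.3},{"delta_pos":[0,-10,0],"twist":[0,0,0],"jaw":0.3},{"delta_pos":[2,-13,-0.5],"twist":[0,0,0],"jaw":0.3},{"delta_pos":[5,-15,-1.5],"twist":[0,0,0],"jaw":0.3},{"delta_pos":[8,-15,-2.5],"twist":[0,0,0],"jaw":0.3},{"delta_pos":[11,-15,-3.5],"twist":[0,0,0],"jaw":0.3},{"delta_pos":[14,-15,-4.5],"twist":[0,0,0],"jaw":0.3},{"delta_pos":[17,-15,-5.5],"twist":[0,0,0],"jaw":0.3},{"delta_pos":[20,-15,-6.5],"twist":[0,0,0],"jaw":0.3}]' 20
python3 -m handwheel '[{"delta_pos":[2.5,0,-0.7],"twist":[0,0,0],"jaw":0.3},{"delta_pos":[5,0,-1.4],"twist":[0,0,0],"jaw":0.3},{"delta_pos":[6.5,0,-1.8],"twist":[0,0,0],"jaw":0.3},{"delta_pos":[6.9,0.5,-1.9],"twist":[0,0,0],"jaw":0.3},{"delta_pos":[6.9,1.5,-1.9],"twist":[0,0,0],"jaw":0.3},{"delta_pos":[6.9,2.5,-1.9],"twist":[0,0,0],"jaw":0.3},{"delta_pos":[6.9,3,-1.9],"twist":[0,0,0],"jaw":0.3},{"delta_pos":[6.9,3,-1.9],"twist":[0,0,0],"jaw":0.3},{"delta_pos":[6.9,3,-1.9],"twist":[0,0,0],"jaw":0.3},{"delta_pos":[6.9,3,-1.9],"twist":[0,0,0],"jaw":0.3}]' 20
python3 - <<'E'
from h import *
s,R=st(); d=cap('wrist','w17.png');np.savez('w17.npz',**d);d=cap('side','s17.png');cap('top','t17.png')
i=cv2.imread('pics/s17.png')[100:210,190:310];cv2.imwrite('pics/s17c.png',cv2.resize(i,None,fx=5,fy=5,interpolation=cv2.INTER_CUBIC))
i=cv2.imread('pics/w17.png')[130:330,160:360];cv2.imwrite('pics/w17c.png',cv2.resize(i,None,fx=3,fy=3,interpolation=cv2.INTER_CUBIC))
E
```

```text
time_s: 23.02
eef_pos: [535.7, -229.4, 197.5]
ee_rot: [-0.5, 0.5, -0.5, 0.5]
force: [0.6, 0.6, 0.3]
grip_width: 0.472
time_s: 23.85
eef_pos: [517.9, -296.6, 167.6]
ee_rot: [0.5, -0.5, 0.5, -0.5]
force: [-0.3, -0.2, 0.3]
grip_width: 0.47
23.85 [ 517.9 -296.6  167.6] 
 [[ 0.001  0.     1.   ]
 [-1.    -0.     0.001]
 [ 0.    -1.     0.   ]] 
j [-0.716  0.522  1.36   0.     1.259  0.854] F [-0.3 -0.2  0.3] g 0.47
```

View pics/w17c.png

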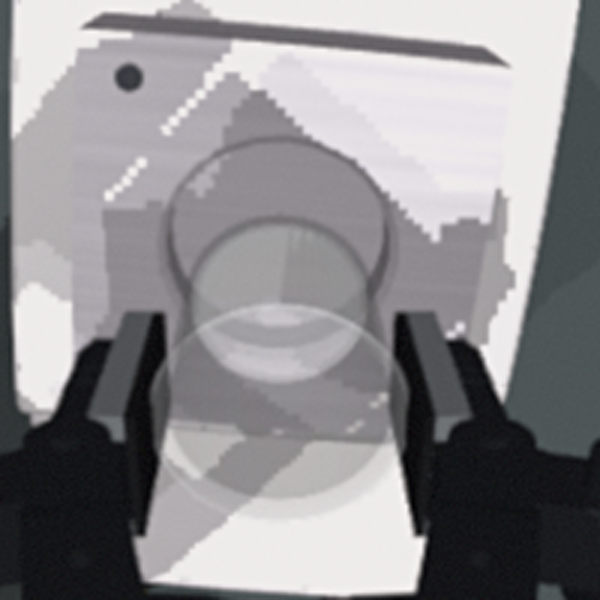

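View pics/s17c.png

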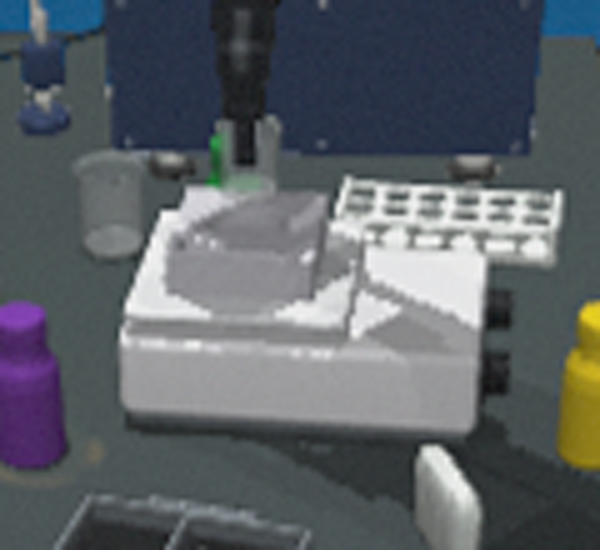

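View pics/t17.png

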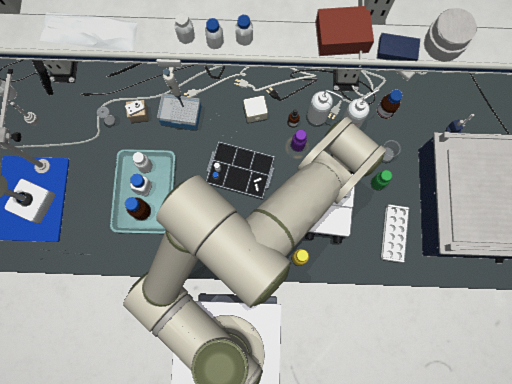

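Run:
```python
from h import *
d=dict(np.load('w17.npz'))
g=lambda x,y:(160+(x+.5)/3-.5,130+(y+.5)/3-.5)
print('well L/R',fray(d,*g(170,232),121).round(1),fray(d,*g(388,232),121).round(1),'top',fray(d,*g(279,137),121).round(1))
print('foot L/R',fray(d,*g(188,300),145).round(1),fray(d,*g(372,300),145).round(1),'t/b',fray(d,*g(280,217),145).round(1),fray(d,*g(280,383),145).round(1))
print('rim',fray(d,*g(152,410),190).round(1),fray(d,*g(408,410),190).round(1),fray(d,*g(280,303),190).round(1),fray(d,*g(280,518),190).round(1))
```

```text
well L/R [ 523.8 -270.5  121. ] [ 523.8 -319.9  121. ] top [ 546.  -295.2  121. ]
foot L/R [ 518.2 -276.7  145. ] [ 518.2 -314.1  145. ] t/b [ 536.3 -295.4  145. ] [ 498.7 -295.4  145. ]
rim [ 520.2 -275.2  190. ] [ 520.2 -315.5  190. ] [ 539.2 -295.3  190. ] [ 498.5 -295.4  190. ]
```

```bash
python3 -m handwheel '[{"delta_pos":[0,0.8,0],"twist":[0,0,0],"jaw":0.3},{"delta_pos":[0,1.6,0],"twist":[0,0,0],"jaw":0.3},{"delta_pos":[0,2.4,0],"twist":[0,0,0],"jaw":0.3},{"delta_pos":[0,3,0],"twist":[0,0,0],"jaw":0.3},{"delta_pos":[0,3.3,0],"twist":[0,0,0],"jaw":0.3},{"delta_pos":[0,3.5,0],"twist":[0,0,0],"jaw":0.3},{"delta_pos":[0,3.6,0],"twist":[0,0,0],"jaw":0.3},{"delta_pos":[0,3.6,0],"twist":[0,0,0],"jaw":0.3},{"delta_pos":[0,3.6,0],"twist":[0,0,0],"jaw":0.3},{"delta_pos":[0,3.6,0],"twist":[0,0,0],"jaw":0.3}]' 20
python3 - <<'E'
from h import *
s,R=st(); d=cap('wrist','w18.png')
i=cv2.imread('pics/w18.png')[130:330,160:360];cv2.imwrite('pics/w18c.png',cv2.resize(i,None,fx=3,fy=3,interpolation=cv2.INTER_CUBIC))
E
```

```text
time_s: 24.83
eef_pos: [517.6, -297.2, 131.6]
ee_rot: [-0.5, 0.5, -0.5, 0.5]
force: [-0.3, 0.4, 0.4]
grip_width: 0.471
24.83 [ 517.6 -297.2  131.6] 
 [[-0.  0.  1.]
 [-1. -0. -0.]
 [ 0. -1.  0.]] 
j [-0.717  0.557  1.402 -0.     1.181  0.854] F [-0.3  0.4  0.4] g 0.471
```

View pics/w18c.png

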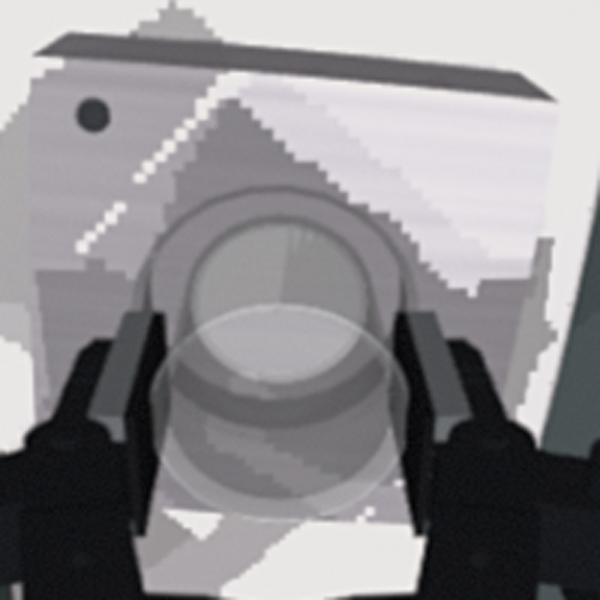

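```bash
python3 -m handwheel '[{"delta_pos":[0,0.05,0],"twist":[0,0,0],"jaw":0.3},{"delta_pos":[0,0.1,0],"twist":[0,0,0],"jaw":0.3},{"delta_pos":[0,0.1,0],"twist":[0,0,0],"jaw":0.3},{"delta_pos":[0,0.1,0],"twist":[0,0,0],"jaw":0.48},{"delta_pos":[0,0.1,0],"twist":[0,0,0],"jaw":0.5},{"delta_pos":[0,0.1,0],"twist":[0,0,0],"jaw":0.54},{"delta_pos":[0,0.1,0],"twist":[0,0,0],"jaw":0.6},{"delta_pos":[0,0.1,0],"twist":[0,0,0],"jaw":0.65},{"delta_pos":[0,0.1,0],"twist":[0,0,0],"jaw":0.7},{"delta_pos":[0,-1,0],"twist":[0,0,0],"jaw":0.7}]' 20
python3 -m handwheel '[{"delta_pos":[0,-2,0],"twist":[0,0,0],"jaw":0.7},{"delta_pos":[0,-4,0],"twist":[0,0,0],"jaw":0.7},{"delta_pos":[0,-6,0],"twist":[0,0,0],"jaw":0.8},{"delta_pos":[0,-6,0],"twist":[0,0,0],"jaw":0.8},{"delta_pos":[0,-6,0],"twist":[0,0,0],"jaw":0.8},{"delta_pos":[0,-6,0],"twist":[0,0,0],"jaw":0.8},{"delta_pos":[0,-6,0],"twist":[0,0,0],"jaw":0.8},{"delta_pos":[0,-6,0],"twist":[0,0,0],"jaw":0.8},{"delta_pos":[0,-6,0],"twist":[0,0,0],"jaw":0.8},{"delta_pos":[0,-6,0],"twist":[0,0,0],"jaw":0.8}]' 20
python3 - <<'E'
from h import *
s,R=st(); d=cap('wrist','w19.png');np.savez('w19.npz',**d);cap('side','s19.png');cap('top')
i=cv2.imread('pics/w19.png')[130:330,160:360];cv2.imwrite('pics/w19c.png',cv2.resize(i,None,fx=3,fy=3,interpolation=cv2.INTER_CUBIC))
i=cv2.imread('pics/s19.png')[100:210,190:310];cv2.imwrite('pics/s19c.png',cv2.resize(i,None,fx=5,fy=5,interpolation=cv2.INTER_CUBIC))
E
```

```text
time_s: 25.72
eef_pos: [516.7, -296.4, 139.7]
ee_rot: [0.5, -0.5, 0.501, -0.499]
force: [-1.0, -0.2, -0.3]
grip_width: 0.701
time_s: 26.55
eef_pos: [517.4, -297.0, 200.9]
ee_rot: [0.5, -0.5, 0.5, -0.5]
force: [-0.8, -0.4, 0.2]
grip_width: 0.796
26.55 [ 517.4 -297.   200.9] 
 [[-0.    -0.001  1.   ]
 [-1.     0.001 -0.   ]
 [-0.001 -1.    -0.001]] 
j [-0.717  0.494  1.314 -0.     1.334  0.854] F [-0.8 -0.4  0.2] g 0.796
```

View pics/w19c.png

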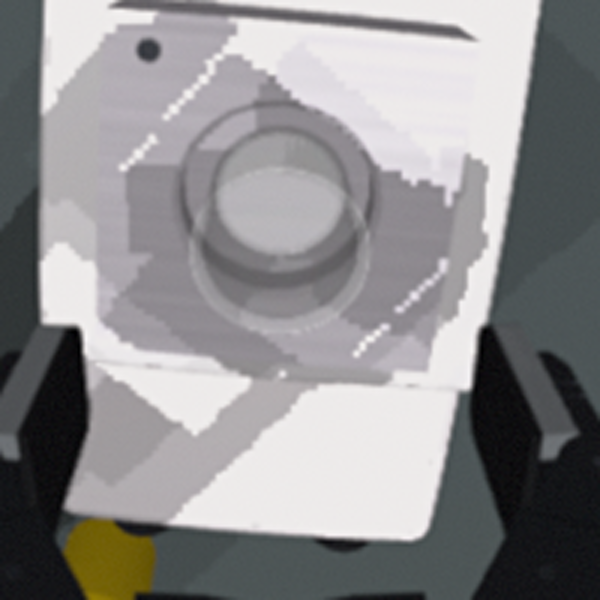

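View pics/s19c.png

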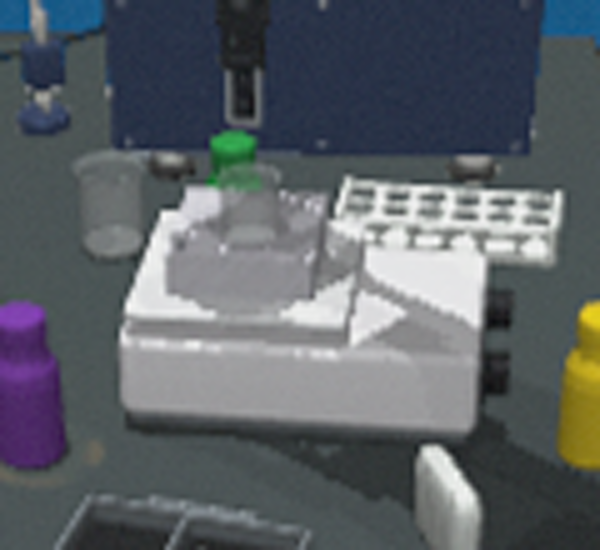

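Run:
```python
from h import *
d=dict(np.load('w19.npz'))
g=lambda x,y:(160+(x+.5)/3-.5,130+(y+.5)/3-.5)
for z in (107,111): print('foot',[fray(d,*g(*p),z).round(1)[:2] for p in [(214,192),(348,192),(280,128),(280,257)]])
print('mouth',[fray(d,*g(*p),121).round(1)[:2] for p in [(181,188),(376,188),(278,100),(278,287)]])
print('rim',[fray(d,*g(*p),153).round(1)[:2] for p in [(190,250),(369,250),(280,166),(280,333)]])
```

```text
foot [array([ 517. , -277.4]), array([ 517. , -314.7]), array([ 535.4, -295.8]), array([ 497.5, -295.8])]
foot [array([ 518.4, -277.7]), array([ 518.4, -314.4]), array([ 536.4, -295.8]), array([ 499.1, -295.8])]
mouth [array([ 522.8, -269.8]), array([ 522.8, -320.9]), array([ 546.3, -295.3]), array([ 494.5, -295.2])]
rim [array([ 518.4, -275.1]), array([ 518.4, -316.2]), array([ 538.5, -295.8]), array([ 497. , -295.8])]
```

```bash
python3 -m handwheel '[{"delta_pos":[-2,0,0],"twist":[0,0,0],"jaw":0.8},{"delta_pos":[-5.5,0,0.5],"twist":[0,0,0],"jaw":0.8},{"delta_pos":[-9.5,0,1],"twist":[0,0,0],"jaw":0.8},{"delta_pos":[-13.5,0,1.5],"twist":[0,0,0],"jaw":0.8},{"delta_pos":[-17.5,0,2],"twist":[0,0,0],"jaw":0.8},{"delta_pos":[-21.5,0,2.5],"twist":[0,0,0],"jaw":0.8},{"delta_pos":[-25.5,0,3],"twist":[0,0,0],"jaw":0.8},{"delta_pos":[-29.5,0,3.5],"twist":[0,0,0],"jaw":0.8},{"delta_pos":[-33.5,0,4],"twist":[0,0,0],"jaw":0.8},{"delta_pos":[-37.5,0,4.5],"twist":[0,0,0],"jaw":0.8}]' 35
python3 -m handwheel '[{"delta_pos":[-4,0,0.5],"twist":[0,0,0],"jaw":0.8},{"delta_pos":[-8,0,0.5],"twist":[0,0,0],"jaw":0.8},{"delta_pos":[-12,0,0.5],"twist":[0,0,0],"jaw":0.8},{"delta_pos":[-16,0,0.5],"twist":[0,0,0],"jaw":0.8},{"delta_pos":[-19,1,0.5],"twist":[0,0,0],"jaw":0.8},{"delta_pos":[-20.5,3,0.5],"twist":[0,0,0],"jaw":0.8},{"delta_pos":[-21,5,0.5],"twist":[0,0,0],"jaw":0.75},{"delta_pos":[-21,6.5,0.5],"twist":[0,0,0],"jaw":0.75},{"delta_pos":[-21,7,0.5],"twist":[0,0,0],"jaw":0.7},{"delta_pos":[-21,7,0.5],"twist":[0,0,0],"jaw":0.7}]' 35
python3 - <<'E'
from h import *
s,R=st(); d=cap('wrist','w20.png')
E
```

```text
time_s: 27.53
eef_pos: [562.4, 80.0, 201.5]
ee_rot: [-0.5, 0.5, -0.5, 0.5]
force: [0.1, -0.7, 0.2]
grip_width: 0.801
time_s: 28.37
eef_pos: [567.1, 287.7, 130.1]
ee_rot: [-0.499, 0.501, -0.5, 0.5]
force: [-0.6, -0.7, 1.2]
grip_width: 0.699
28.37 [567.1 287.7 130.1] 
 [[-0.    -0.002  1.   ]
 [-1.    -0.001 -0.   ]
 [ 0.001 -1.    -0.002]] 
j [ 0.286  0.643  1.262 -0.     1.239  1.857] F [-0.6 -0.7  1.2] g 0.699
```

View pics/w20.png

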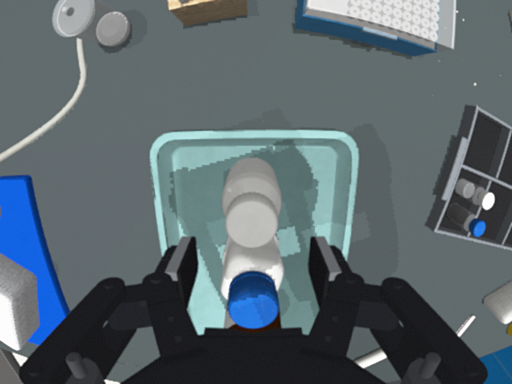

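```bash
python3 -m handwheel '[{"delta_pos":[0,1,0],"twist":[0,0,0],"jaw":0.7},{"delta_pos":[0,2,0],"twist":[0,0,0],"jaw":0.65},{"delta_pos":[0,3.2,0],"twist":[0,0,0],"jaw":0.6},{"delta_pos":[0,4,0],"twist":[0,0,0],"jaw":0.55},{"delta_pos":[0,4,0],"twist":[0,0,0],"jaw":0.5},{"delta_pos":[0,4,0],"twist":[0,0,0],"jaw":0.4},{"delta_pos":[0,4,0],"twist":[0,0,0],"jaw":0.2},{"delta_pos":[0,4,0],"twist":[0,0,0],"jaw":0.1},{"delta_pos":[0,4,0],"twist":[0,0,0],"jaw":0.1},{"delta_pos":[0,4,0],"twist":[0,0,0],"jaw":0.1}]' 35
python3 -c "
from h import *
st()"
```

```text
time_s: 29.25
eef_pos: [567.7, 288.0, 91.6]
ee_rot: [-0.5, 0.5, -0.5, 0.5]
force: [-0.4, -0.3, -0.6]
grip_width: 0.386
29.25 [567.7 288.   91.6] 
 [[-0.     0.001  1.   ]
 [-1.     0.    -0.   ]
 [-0.    -1.     0.001]] 
j [0.286 0.683 1.299 0.    1.159 1.857] F [-0.4 -0.3 -0.6] g 0.386
```

```bash
python3 -m handwheel '[{"delta_pos":[0,-1,0],"twist":[0,0,0],"jaw":0.1},{"delta_pos":[0,-3,0],"twist":[0,0,0],"jaw":0.1},{"delta_pos":[0,-6,0.3],"twist":[0,0,0],"jaw":0.1},{"delta_pos":[2,-9,0.6],"twist":[0,0,0],"jaw":0.1},{"delta_pos":[5,-9,1],"twist":[0,0,0],"jaw":0.1},{"delta_pos":[8.5,-9,1.8],"twist":[0,0,0],"jaw":0.1},{"delta_pos":[12,-9,1.8],"twist":[0,0,0],"jaw":0.1},{"delta_pos":[15.5,-9,1.8],"twist":[0,0,0],"jaw":0.1},{"delta_pos":[19,-9,1.8],"twist":[0,0,0],"jaw":0.1},{"delta_pos":[22.5,-9,1.8],"twist":[0,0,0],"jaw":0.1}]' 35
python3 -m handwheel '[{"delta_pos":[3,0,0],"twist":[0,0,0],"jaw":0.1},{"delta_pos":[6.5,0,0],"twist":[0,0,0],"jaw":0.1},{"delta_pos":[10,0,0],"twist":[0,0,0],"jaw":0.1},{"delta_pos":[13,0,0],"twist":[0,0,0],"jaw":0.1},{"delta_pos":[14.6,0,0],"twist":[0,0,0],"jaw":0.1},{"delta_pos":[15,1,0],"twist":[0,0,0],"jaw":0.1},{"delta_pos":[15,3,0],"twist":[0,0,0],"jaw":0.1},{"delta_pos":[15,5,0],"twist":[0,0,0],"jaw":0.1},{"delta_pos":[15,5.5,0],"twist":[0,0,0],"jaw":0.1},{"delta_pos":[15,5.5,0],"twist":[0,0,0],"jaw":0.1}]' 35
python3 - <<'E'
from h import *
st(); cap('wrist','w21.png')
E
```

```text
time_s: 30.08
eef_pos: [585.4, 61.3, 182.4]
ee_rot: [-0.5, 0.5, -0.5, 0.5]
force: [-0.1, -0.2, -1.3]
grip_width: 0.384
time_s: 30.92
eef_pos: [584.9, -86.2, 125.1]
ee_rot: [0.5, -0.501, 0.501, -0.499]
force: [0.9, -0.4, -0.2]
grip_width: 0.38
30.92 [584.9 -86.2 125.1] 
 [[ 0.    -0.003  1.   ]
 [-1.     0.001  0.   ]
 [-0.001 -1.    -0.003]] 
j [-0.344  0.555  1.425  0.     1.165  1.226] F [ 0.9 -0.4 -0.2] g 0.38
```

View pics/w21.png

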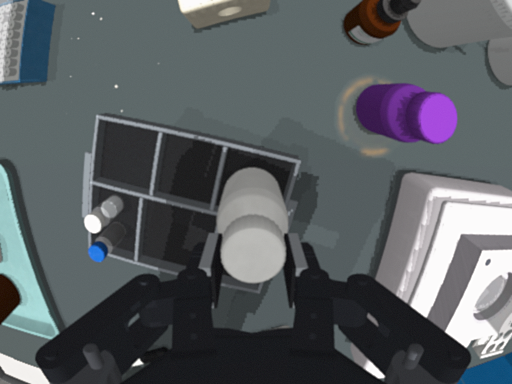

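```bash
python3 -m handwheel '[{"delta_pos":[0,0,0],"twist":[0,0,0],"jaw":0.1},{"delta_pos":[0,0.6,0],"twist":[0,0,0],"jaw":0.1},{"delta_pos":[0,1.2,0],"twist":[0,0,0],"jaw":0.1},{"delta_pos":[0,2,0],"twist":[0,0,0],"jaw":0.1},{"delta_pos":[0,2.6,0],"twist":[0,0,0],"jaw":0.1},{"delta_pos":[0,3.1,0],"twist":[0,0,0],"jaw":0.1},{"delta_pos":[0,3.3,0],"twist":[0,0,0],"jaw":0.1},{"delta_pos":[0,3.3,0],"twist":[0,0,0],"jaw":0.1},{"delta_pos":[0,3.3,0],"twist":[0,0,0],"jaw":0.1},{"delta_pos":[0,3.3,0],"twist":[0,0,0],"jaw":0.1}]' 35
python3 -c "
from h import *
st()"
```

```text
time_s: 31.8
eef_pos: [585.5, -87.1, 93.3]
ee_rot: [-0.5, 0.5, -0.5, 0.5]
force: [0.3, 0.3, -0.5]
grip_width: 0.386
31.8 [585.5 -87.1  93.3] 
 [[-0.  0.  1.]
 [-1. -0. -0.]
 [ 0. -1.  0.]] 
j [-0.345  0.592  1.455 -0.     1.095  1.226] F [ 0.3  0.3 -0.5] g 0.386
```

```bash
python3 -m handwheel '[{"delta_pos":[0,0.05,0],"twist":[0,0,0],"jaw":0.1},{"delta_pos":[0,0.08,0],"twist":[0,0,0],"jaw":0.1},{"delta_pos":[0,0.08,0],"twist":[0,0,0],"jaw":0.1},{"delta_pos":[0,0.08,0],"twist":[0,0,0],"jaw":0.4},{"delta_pos":[0,0.08,0],"twist":[0,0,0],"jaw":0.45},{"delta_pos":[0,0.08,0],"twist":[0,0,0],"jaw":0.55},{"delta_pos":[0,0.08,0],"twist":[0,0,0],"jaw":0.65},{"delta_pos":[0,0.08,0],"twist":[0,0,0],"jaw":0.65},{"delta_pos":[0,-1,0],"twist":[0,0,0],"jaw":0.7},{"delta_pos":[0,-4,0],"twist":[0,0,0],"jaw":0.7}]' 35
python3 - <<'E'
from h import *
st(); cap('wrist','w22.png')
E
```

```text
time_s: 32.63
eef_pos: [583.7, -86.5, 130.8]
ee_rot: [0.499, -0.501, 0.502, -0.498]
force: [0.2, 0.7, -0.3]
grip_width: 0.699
32.63 [583.7 -86.5 130.8] 
 [[-0.    -0.007  1.   ]
 [-1.     0.002 -0.   ]
 [-0.002 -1.    -0.007]] 
j [-0.345  0.549  1.419  0.     1.181  1.226] F [ 0.2  0.7 -0.3] g 0.699
```

View pics/w22.png

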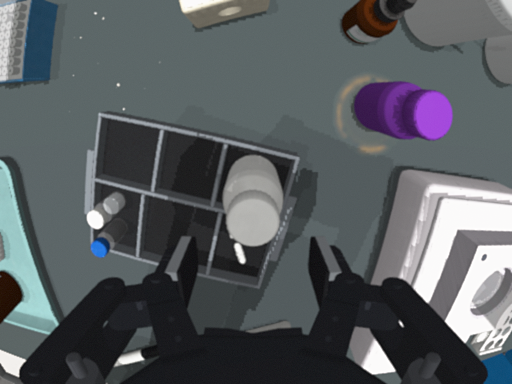

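```bash
python3 -m handwheel '[{"delta_pos":[-1,-2,0],"twist":[0,0,0],"jaw":0.8},{"delta_pos":[-4,-3,-1],"twist":[0,0,0],"jaw":0.8},{"delta_pos":[-7.5,-3,-2],"twist":[0,0,0],"jaw":0.8},{"delta_pos":[-11,-3,-3],"twist":[0,0,0],"jaw":0.8},{"delta_pos":[-14.5,-3,-4],"twist":[0,0,0],"jaw":0.8},{"delta_pos":[-18,-3,-5],"twist":[0,0,0],"jaw":0.8},{"delta_pos":[-21.5,-3,-6],"twist":[0,0,0],"jaw":0.8},{"delta_pos":[-25,-3,-7],"twist":[0,0,0],"jaw":0.8},{"delta_pos":[-28.5,-3,-8],"twist":[0,0,0],"jaw":0.8},{"delta_pos":[-32,-3,-9],"twist":[0,0,0],"jaw":0.8}]' 50
python3 -m handwheel '[{"delta_pos":[-3,0,0],"twist":[0,0,0],"jaw":0.8},{"delta_pos":[-5,0.5,0],"twist":[0,0,0],"jaw":0.8},{"delta_pos":[-5.5,2,0],"twist":[0,0,0],"jaw":0.8},{"delta_pos":[-5.5,3,0],"twist":[0,0,0],"jaw":0.75},{"delta_pos":[-5.5,3.5,0],"twist":[0,0,0],"jaw":0.75},{"delta_pos":[-5.5,4,0],"twist":[0,0,0],"jaw":0.75},{"delta_pos":[-5.5,4,0],"twist":[0,0,0],"jaw":0.75},{"delta_pos":[-5.5,4,0],"twist":[0,0,0],"jaw":0.75},{"delta_pos":[-5.5,4,0],"twist":[0,0,0],"jaw":0.75},{"delta_pos":[-5.5,4,0],"twist":[0,0,0],"jaw":0.75}]' 50
python3 - <<'E'
from h import *
st(); cap('wrist','w23.png')
E
```

```text
time_s: 33.52
eef_pos: [495.1, 234.6, 164.4]
ee_rot: [0.5, -0.499, 0.5, -0.5]
force: [1.2, 0.2, 0.1]
grip_width: 0.799
time_s: 34.35
eef_pos: [495.9, 287.7, 123.9]
ee_rot: [-0.5, 0.5, -0.5, 0.5]
force: [0.4, -0.5, -0.3]
grip_width: 0.75
34.35 [495.9 287.7 123.9] 
 [[-0.001  0.001  1.   ]
 [-1.     0.    -0.001]
 [-0.    -1.     0.001]] 
j [0.321 0.518 1.489 0.    1.133 1.893] F [ 0.4 -0.5 -0.3] g 0.75
```

View pics/w23.png

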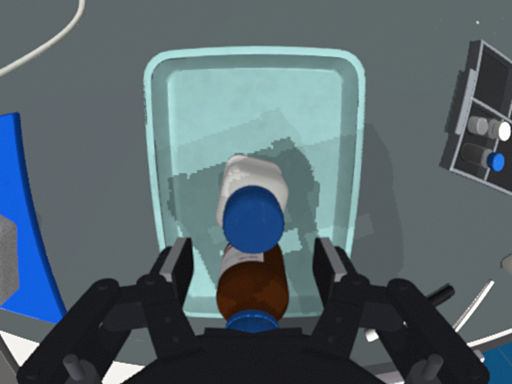

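Now 123.9 → 83.5, grip.

```bash
python3 -m handwheel '[{"delta_pos":[0,1,0],"twist":[0,0,0],"jaw":0.75},{"delta_pos":[0,2,0],"twist":[0,0,0],"jaw":0.7},{"delta_pos":[0,3.2,0],"twist":[0,0,0],"jaw":0.65},{"delta_pos":[0,4,0],"twist":[0,0,0],"jaw":0.6},{"delta_pos":[0,4,0],"twist":[0,0,0],"jaw":0.5},{"delta_pos":[0,4,0],"twist":[0,0,0],"jaw":0.4},{"delta_pos":[0,4,0],"twist":[0,0,0],"jaw":0.2},{"delta_pos":[0,4,0],"twist":[0,0,0],"jaw":0.2},{"delta_pos":[0,4,0],"twist":[0,0,0],"jaw":0.2},{"delta_pos":[0,4,0],"twist":[0,0,0],"jaw":0.2}]' 50
python3 -c "
from h import *
st()"
```

```text
time_s: 35.23
eef_pos: [495.7, 288.0, 83.6]
ee_rot: [-0.5, 0.5, -0.5, 0.5]
force: [1.4, -0.2, -1.9]
grip_width: 0.441
35.23 [495.7 288.   83.6] 
 [[-0.  0.  1.]
 [-1.  0. -0.]
 [-0. -1.  0.]] 
j [ 0.322  0.569  1.525 -0.     1.047  1.893] F [ 1.4 -0.2 -1.9] g 0.441
```

```bash
python3 -m handwheel '[{"delta_pos":[0,-1,0],"twist":[0,0,0],"jaw":0.2},{"delta_pos":[0,-3,0],"twist":[0,0,0],"jaw":0.2},{"delta_pos":[0,-6,0],"twist":[0,0,0],"jaw":0.2},{"delta_pos":[2,-8,0.8],"twist":[0,0,0],"jaw":0.2},{"delta_pos":[5,-9,2.4],"twist":[0,0,0],"jaw":0.2},{"delta_pos":[8,-9,4],"twist":[0,0,0],"jaw":0.2},{"delta_pos":[11,-9,5.5],"twist":[0,0,0],"jaw":0.2},{"delta_pos":[14,-9,7],"twist":[0,0,0],"jaw":0.2},{"delta_pos":[17,-9,8.5],"twist":[0,0,0],"jaw":0.2},{"delta_pos":[20,-9,10],"twist":[0,0,0],"jaw":0.2}]' 50
python3 -m handwheel '[{"delta_pos":[2.5,0,1],"twist":[0,0,0],"jaw":0.2},{"delta_pos":[4.5,0,1.8],"twist":[0,0,0],"jaw":0.2},{"delta_pos":[5.7,0,2],"twist":[0,0,0],"jaw":0.2},{"delta_pos":[5.9,0.5,2],"twist":[0,0,0],"jaw":0.2},{"delta_pos":[5.9,2,2],"twist":[0,0,0],"jaw":0.2},{"delta_pos":[5.9,4,2],"twist":[0,0,0],"jaw":0.2},{"delta_pos":[5.9,5.5,2],"twist":[0,0,0],"jaw":0.2},{"delta_pos":[5.9,5.5,2],"twist":[0,0,0],"jaw":0.2},{"delta_pos":[5.9,5.5,2],"twist":[0,0,0],"jaw":0.2},{"delta_pos":[5.9,5.5,2],"twist":[0,0,0],"jaw":0.2}]' 50
python3 - <<'E'
from h import *
st(); cap('wrist','w24.png')
E
```

```text
time_s: 36.07
eef_pos: [596.1, 86.4, 174.4]
ee_rot: [-0.5, 0.5, -0.5, 0.5]
force: [0.6, -0.1, -0.5]
grip_width: 0.438
time_s: 36.9
eef_pos: [615.8, 29.6, 119.6]
ee_rot: [0.501, -0.5, 0.499, -0.5]
force: [0.2, -1.3, -1.0]
grip_width: 0.441
36.9 [615.8  29.6 119.6] 
 [[ 0.001  0.002  1.   ]
 [-1.    -0.     0.001]
 [ 0.    -1.     0.002]] 
j [-0.142  0.611  1.347  0.     1.182  1.428] F [ 0.2 -1.3 -1. ] g 0.441
```

View pics/w24.png

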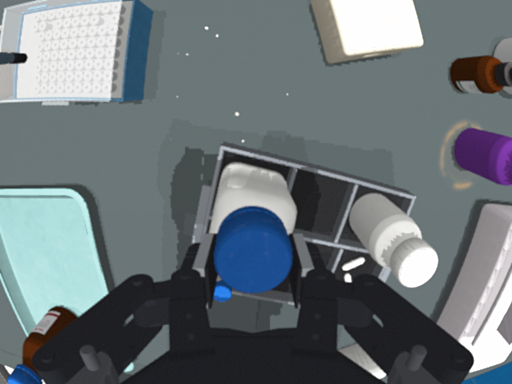

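```bash
python3 -m handwheel '[{"delta_pos":[0,0,0],"twist":[0,0,0],"jaw":0.2},{"delta_pos":[0,0.6,0],"twist":[0,0,0],"jaw":0.2},{"delta_pos":[0,1.2,0],"twist":[0,0,0],"jaw":0.2},{"delta_pos":[0,1.8,0],"twist":[0,0,0],"jaw":0.2},{"delta_pos":[0,2.4,0],"twist":[0,0,0],"jaw":0.2},{"delta_pos":[0,2.8,0],"twist":[0,0,0],"jaw":0.2},{"delta_pos":[0,3.1,0],"twist":[0,0,0],"jaw":0.2},{"delta_pos":[0,3.2,0],"twist":[0,0,0],"jaw":0.2},{"delta_pos":[0,3.2,0],"twist":[0,0,0],"jaw":0.2},{"delta_pos":[0,3.2,0],"twist":[0,0,0],"jaw":0.2}]' 50
python3 -c "
from h import *
st()"
```

```text
time_s: 37.78
eef_pos: [615.7, 28.9, 86.5]
ee_rot: [-0.5, 0.5, -0.5, 0.5]
force: [0.3, 0.0, -1.6]
grip_width: 0.441
37.78 [615.7  28.9  86.5] 
 [[-0.  0.  1.]
 [-1. -0. -0.]
 [ 0. -1.  0.]] 
j [-0.143  0.648  1.376  0.     1.116  1.428] F [ 0.3  0.  -1.6] g 0.441
```

```bash
python3 -m handwheel '[{"delta_pos":[0,0.05,0],"twist":[0,0,0],"jaw":0.2},{"delta_pos":[0,0.1,0],"twist":[0,0,0],"jaw":0.2},{"delta_pos":[0,0.14,0],"twist":[0,0,0],"jaw":0.2},{"delta_pos":[0,0.14,0],"twist":[0,0,0],"jaw":0.2},{"delta_pos":[0,0.14,0],"twist":[0,0,0],"jaw":0.46},{"delta_pos":[0,0.14,0],"twist":[0,0,0],"jaw":0.52},{"delta_pos":[0,0.14,0],"twist":[0,0,0],"jaw":0.65},{"delta_pos":[0,0.14,0],"twist":[0,0,0],"jaw":0.75},{"delta_pos":[0,-1,0],"twist":[0,0,0],"jaw":0.8},{"delta_pos":[0,-4,0],"twist":[0,0,0],"jaw":0.8}]' 50
python3 - <<'E'
from h import *
st(); cap('wrist','w25.png')
E
```

```text
time_s: 38.62
eef_pos: [613.7, 29.1, 123.8]
ee_rot: [0.498, -0.501, 0.502, -0.498]
force: [-0.6, -0.4, -0.3]
grip_width: 0.797
38.62 [613.7  29.1 123.8] 
 [[-0.    -0.007  1.   ]
 [-1.     0.001 -0.   ]
 [-0.001 -1.    -0.007]] 
j [-0.143  0.606  1.342 -0.     1.2    1.428] F [-0.6 -0.4 -0.3] g 0.797
```

View pics/w25.png

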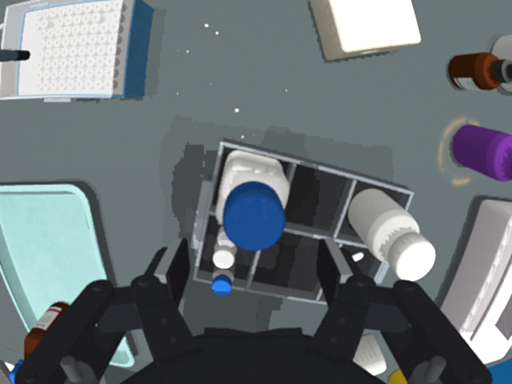

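```bash
python3 -m handwheel '[{"delta_pos":[-1,-3,-0.5],"twist":[0,0,0],"jaw":0.9},{"delta_pos":[-3,-5,-2],"twist":[0,0,0],"jaw":0.9},{"delta_pos":[-5.5,-5,-4],"twist":[0,0,0],"jaw":0.9},{"delta_pos":[-8.5,-5,-6.5],"twist":[0,0,0],"jaw":0.9},{"delta_pos":[-11.5,-5,-9],"twist":[0,0,0],"jaw":0.9},{"delta_pos":[-14.5,-5,-11],"twist":[0,0,0],"jaw":0.9},{"delta_pos":[-17.5,-5,-13.5],"twist":[0,0,0],"jaw":0.9},{"delta_pos":[-20.5,-5,-16],"twist":[0,0,0],"jaw":0.9},{"delta_pos":[-23.5,-5,-18],"twist":[0,0,0],"jaw":0.9},{"delta_pos":[-25.9,-4.5,-19.7],"twist":[0,0,0],"jaw":0.9}]' 60
python3 -m handwheel '[{"delta_pos":[0,0,0],"twist":[0,0,0],"jaw":0.9},{"delta_pos":[0,1,0],"twist":[0,0,0],"jaw":0.8},{"delta_pos":[0,2,0],"twist":[0,0,0],"jaw":0.75},{"delta_pos":[0,2,0],"twist":[0,0,0],"jaw":0.75},{"delta_pos":[0,2,0],"twist":[0,0,0],"jaw":0.75},{"delta_pos":[0,2,0],"twist":[0,0,0],"jaw":0.75},{"delta_pos":[0,2,0],"twist":[0,0,0],"jaw":0.75},{"delta_pos":[0,2,0],"twist":[0,0,0],"jaw":0.75},{"delta_pos":[0,2,0],"twist":[0,0,0],"jaw":0.75},{"delta_pos":[0,2,0],"twist":[0,0,0],"jaw":0.75}]' 60
python3 - <<'E'
from h import *
st(); cap('wrist','w26.png')
E
```

```text
time_s: 39.5
eef_pos: [417.5, 290.0, 173.3]
ee_rot: [0.501, -0.499, 0.499, -0.5]
force: [0.9, -0.5, -0.3]
grip_width: 0.9
time_s: 40.33
eef_pos: [418.7, 287.9, 151.5]
ee_rot: [-0.5, 0.5, -0.5, 0.5]
force: [0.4, 0.1, -0.0]
grip_width: 0.751
40.33 [418.7 287.9 151.5] 
 [[-0.  0.  1.]
 [-1.  0. -0.]
 [-0. -1.  0.]] 
j [ 0.372  0.355  1.66  -0.     1.126  1.943] F [ 0.4  0.1 -0. ] g 0.751
```

View pics/w26.png

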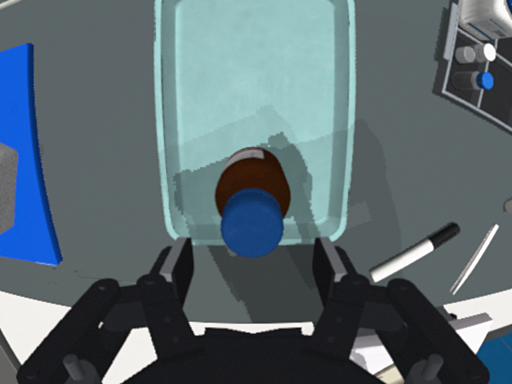

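```bash
python3 -m handwheel '[{"delta_pos":[0,1,0],"twist":[0,0,0],"jaw":0.75},{"delta_pos":[0,2,0],"twist":[0,0,0],"jaw":0.7},{"delta_pos":[0,3,0],"twist":[0,0,0],"jaw":0.65},{"delta_pos":[0,3.6,0],"twist":[0,0,0],"jaw":0.6},{"delta_pos":[0,3.6,0],"twist":[0,0,0],"jaw":0.5},{"delta_pos":[0,3.6,0],"twist":[0,0,0],"jaw":0.4},{"delta_pos":[0,3.6,0],"twist":[0,0,0],"jaw":0.2},{"delta_pos":[0,3.6,0],"twist":[0,0,0],"jaw":0.2},{"delta_pos":[0,3.6,0],"twist":[0,0,0],"jaw":0.2},{"delta_pos":[0,3.6,0],"twist":[0,0,0],"jaw":0.2}]' 60
python3 -c "
from h import *
st()"
```

```text
time_s: 41.22
eef_pos: [418.5, 288.0, 115.4]
ee_rot: [-0.5, 0.5, -0.5, 0.5]
force: [-0.5, 0.8, -2.4]
grip_width: 0.435
41.22 [418.5 288.  115.4] 
 [[-0.  0.  1.]
 [-1.  0. -0.]
 [-0. -1.  0.]] 
j [0.372 0.401 1.7   0.    1.04  1.943] F [-0.5  0.8 -2.4] g 0.435
```

```bash
python3 -m handwheel '[{"delta_pos":[0,-1,0],"twist":[0,0,0],"jaw":0.2},{"delta_pos":[0,-3,0],"twist":[0,0,0],"jaw":0.2},{"delta_pos":[0,-6,0],"twist":[0,0,0],"jaw":0.2},{"delta_pos":[2,-8,0.8],"twist":[0,0,0],"jaw":0.2},{"delta_pos":[5,-9,2],"twist":[0,0,0],"jaw":0.2},{"delta_pos":[8,-9,3],"twist":[0,0,0],"jaw":0.2},{"delta_pos":[11,-9,4],"twist":[0,0,0],"jaw":0.2},{"delta_pos":[14.5,-9,5.5],"twist":[0,0,0],"jaw":0.2},{"delta_pos":[18,-9,7],"twist":[0,0,0],"jaw":0.2},{"delta_pos":[21.5,-9,8],"twist":[0,0,0],"jaw":0.2}]' 60
python3 -m handwheel '[{"delta_pos":[3,0,1],"twist":[0,0,0],"jaw":0.2},{"delta_pos":[5.5,0,2],"twist":[0,0,0],"jaw":0.2},{"delta_pos":[7.5,0,2.8],"twist":[0,0,0],"jaw":0.2},{"delta_pos":[8.4,0,3.2],"twist":[0,0,0],"jaw":0.2},{"delta_pos":[8.5,1,3.2],"twist":[0,0,0],"jaw":0.2},{"delta_pos":[8.5,3,3.2],"twist":[0,0,0],"jaw":0.2},{"delta_pos":[8.5,4.5,3.2],"twist":[0,0,0],"jaw":0.2},{"delta_pos":[8.5,5,3.2],"twist":[0,0,0],"jaw":0.2},{"delta_pos":[8.5,5,3.2],"twist":[0,0,0],"jaw":0.2},{"delta_pos":[8.5,5,3.2],"twist":[0,0,0],"jaw":0.2}]' 60
python3 - <<'E'
from h import *
st(); cap('wrist','w27.png')
E
```

```text
time_s: 42.05
eef_pos: [499.3, 71.1, 206.3]
ee_rot: [-0.5, 0.5, -0.5, 0.5]
force: [0.1, 0.3, -2.5]
grip_width: 0.433
time_s: 42.88
eef_pos: [530.6, -11.4, 155.8]
ee_rot: [0.5, -0.5, 0.5, -0.5]
force: [-1.0, 0.7, -3.4]
grip_width: 0.438
42.88 [530.6 -11.4 155.8] 
 [[ 0.001  0.     1.   ]
 [-1.     0.     0.001]
 [-0.    -1.     0.   ]] 
j [-0.242  0.396  1.588  0.     1.158  1.328] F [-1.   0.7 -3.4] g 0.438
```

View pics/w27.png

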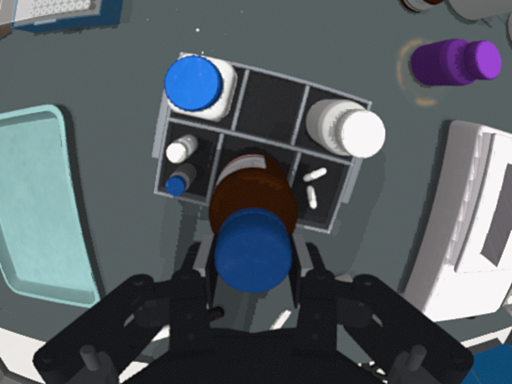

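```bash
python3 -m handwheel '[{"delta_pos":[0,0.3,0],"twist":[0,0,0],"jaw":0.2},{"delta_pos":[0,1,0],"twist":[0,0,0],"jaw":0.2},{"delta_pos":[0,1.8,0],"twist":[0,0,0],"jaw":0.2},{"delta_pos":[0,2.6,0],"twist":[0,0,0],"jaw":0.2},{"delta_pos":[0,3.2,0],"twist":[0,0,0],"jaw":0.2},{"delta_pos":[0,3.6,0],"twist":[0,0,0],"jaw":0.2},{"delta_pos":[0,3.7,0],"twist":[0,0,0],"jaw":0.2},{"delta_pos":[0,3.7,0],"twist":[0,0,0],"jaw":0.2},{"delta_pos":[0,3.7,0],"twist":[0,0,0],"jaw":0.2},{"delta_pos":[0,3.7,0],"twist":[0,0,0],"jaw":0.2}]' 60
python3 -c "
from h import *
st()"
```

```text
time_s: 43.77
eef_pos: [530.7, -12.1, 118.6]
ee_rot: [-0.5, 0.5, -0.5, 0.5]
force: [0.1, 0.2, -3.1]
grip_width: 0.438
43.77 [530.7 -12.1 118.6] 
 [[-0.     0.001  1.   ]
 [-1.    -0.    -0.   ]
 [ 0.    -1.     0.001]] 
j [-0.244  0.441  1.628 -0.     1.072  1.327] F [ 0.1  0.2 -3.1] g 0.438
```

```bash
python3 -m handwheel '[{"delta_pos":[0,0.05,0],"twist":[0,0,0],"jaw":0.2},{"delta_pos":[0,0.1,0],"twist":[0,0,0],"jaw":0.2},{"delta_pos":[0,0.15,0],"twist":[0,0,0],"jaw":0.2},{"delta_pos":[0,0.18,0],"twist":[0,0,0],"jaw":0.2},{"delta_pos":[0,0.18,0],"twist":[0,0,0],"jaw":0.46},{"delta_pos":[0,0.18,0],"twist":[0,0,0],"jaw":0.52},{"delta_pos":[0,0.18,0],"twist":[0,0,0],"jaw":0.65},{"delta_pos":[0,0.18,0],"twist":[0,0,0],"jaw":0.75},{"delta_pos":[0,-1,0],"twist":[0,0,0],"jaw":0.8},{"delta_pos":[0,-4,0],"twist":[0,0,0],"jaw":0.8}]' 60
python3 -m handwheel '[{"delta_pos":[0,-3,0],"twist":[0,0,0],"jaw":0.8},{"delta_pos":[0,-5,-1],"twist":[0,0,0],"jaw":0.8},{"delta_pos":[0,-6,-3],"twist":[0,0,0],"jaw":0.8},{"delta_pos":[3,-6,-5],"twist":[0,0,0],"jaw":0.8},{"delta_pos":[6,-6,-7],"twist":[0,0,0],"jaw":0.8},{"delta_pos":[9,-6,-9],"twist":[0,0,0],"jaw":0.8},{"delta_pos":[12,-6,-11],"twist":[0,0,0],"jaw":0.8},{"delta_pos":[15,-6,-13],"twist":[0,0,0],"jaw":0.8},{"delta_pos":[18,-6,-14],"twist":[0,0,0],"jaw":0.8},{"delta_pos":[21,-6,-14],"twist":[0,0,0],"jaw":0.8}]' 60
python3 -m handwheel '[{"delta_pos":[3,0,-1],"twist":[0,0,0],"jaw":0.8},{"delta_pos":[6,0,-2],"twist":[0,0,0],"jaw":0.8},{"delta_pos":[9,0,-3],"twist":[0,0,0],"jaw":0.8},{"delta_pos":[12,0,-4],"twist":[0,0,0],"jaw":0.8},{"delta_pos":[14,0,-5],"twist":[0,0,0],"jaw":0.8},{"delta_pos":[16,0,-6],"twist":[0,0,0],"jaw":0.8},{"delta_pos":[17,0,-6],"twist":[0,0,0],"jaw":0.8},{"delta_pos":[17,0,-6],"twist":[0,0,0],"jaw":0.8},{"delta_pos":[17,0,-6],"twist":[0,0,0],"jaw":0.8},{"delta_pos":[17,0,-6],"twist":[0,0,0],"jaw":0.8}]' 60
python3 - <<'E'
from h import *
st(); d=cap('top','t28.png');np.savez('t28.npz',**d);cap('side','s28.png')
i=cv2.imread('pics/t28.png')[120:240,190:370];cv2.imwrite('pics/t28c.png',cv2.resize(i,None,fx=4,fy=4,interpolation=cv2.INTER_CUBIC))
i=cv2.imread('pics/s28.png')[110:260,170:320];cv2.imwrite('pics/s28c.png',cv2.resize(i,None,fx=4,fy=4,interpolation=cv2.INTER_CUBIC))
W=pts(d)
def box(x0,x1,y0,y1,z0,z1):
    return (W[...,0]>x0)&(W[...,0]<x1)&(W[...,1]>y0)&(W[...,1]<y1)&(W[...,2]>z0)&(W[...,2]<z1)
for n,b in dict(square=(570,650,-10,70,101,115),round_=(550,620,-120,-55,101,115),amber=(480,570,-50,30,131,145)).items():
    m=box(*b);print(n,m.sum(),W[m].mean(0).round(1))
E
```

```text
time_s: 44.6
eef_pos: [528.9, -11.7, 155.9]
ee_rot: [0.499, -0.501, 0.502, -0.498]
force: [-0.1, 0.1, 0.3]
grip_width: 0.799
time_s: 45.43
eef_pos: [388.9, -223.3, 218.9]
ee_rot: [-0.5, 0.5, -0.5, 0.501]
force: [0.6, 0.8, -0.7]
grip_width: 0.799
time_s: 46.27
eef_pos: [331.0, -391.1, 218.4]
ee_rot: [0.5, -0.5, 0.5, -0.5]
force: [-0.6, 1.1, -0.4]
grip_width: 0.802
46.27 [ 331.  -391.1  218.4] 
 [[ 0.001  0.     1.   ]
 [-1.     0.     0.001]
 [-0.    -1.     0.   ]] 
j [-1.097  0.296  1.556  0.     1.29   0.472] F [-0.6  1.1 -0.4] g 0.802
square 116 [618.6  27.2 106.4]
round_ 92 [587.  -87.4 106.6]
amber 122 [532.2 -13.1 136. ]
```

View pics/t28c.png

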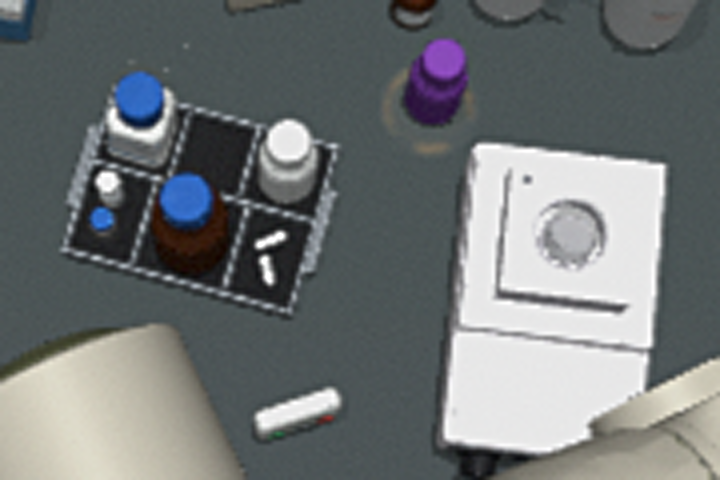

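View pics/s28c.png

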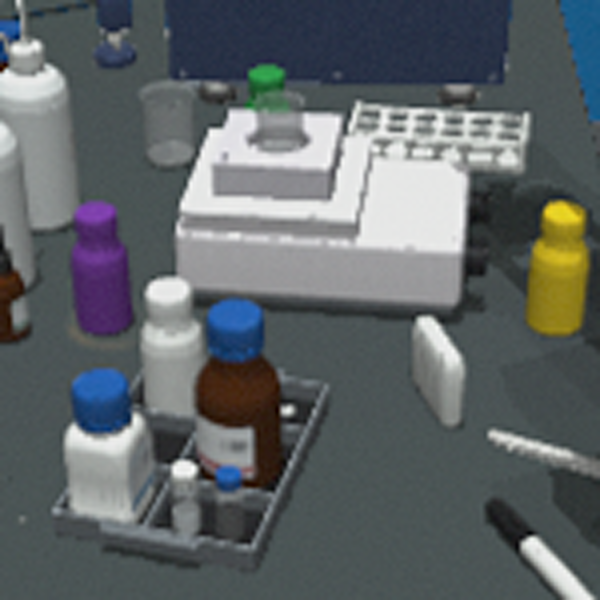

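```bash
python3 -c "
from h import *
s,_=st();print(np.abs(s['dq']).max())
ctrl.finish_job()"
```

```text
46.37 [ 331.  -391.1  218.5] 
 [[ 0.001  0.     1.   ]
 [-1.    -0.     0.001]
 [ 0.    -1.     0.   ]] 
j [-1.097  0.295  1.556  0.     1.29   0.472] F [-0.6 -0.4 -0.1] g 0.798
0.0035728153818108148
the job is handed in; nothing more can be done
```

I moved the amber, square and round bottles by their caps into the spill tray. I then seated the beaker in the well of the heating block, and put each bottle back in its own compartment. I handed the job in at 46.4 s of the 131 s allowed; no verdict is reported.

**Bottles:** In the last top view the cap centres are within about 3 mm of where they started: square about 3 mm, round and amber about 1.5 mm. The cap heights match the starting ones to within about 0.5 mm, so all three stand upright.

**Beaker:** The wrist view after release puts the foot centre at about (517, -296) mm. The well centre came out at (517, -297) mm from the top view, and about 3 mm farther back in x from the wrist view. That places the beaker about 1 to 4 mm off centre, against the 10 mm allowed. It looks upright in the last side and top pictures.

**Robot:** The arm is parked clear of everything, and the last wrist force readings are only noise. No check failed; the only disagreement was that well-centre measurement.

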